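# Lay the coffee tray for two

## Task

Lay the tray for two coffees: stand the tall mug in the middle of the large saucer and the small espresso cup in the middle of the small saucer. Stand the milk jug straight in front of the large saucer and the water glass straight in front of the small saucer (front is towards the tray's long edge nearest the robot), each on the tray about a finger's width (15 mm) clear of its saucer, and stand the sugar pot on the tray midway between the two saucers' centres. Leave everything upright, leave the saucers where they lie, and do not disturb the tamper and the big steaming pitcher.

Things in the scene. Friction and masses are not known exactly. Their poses are not given: they have to be found in the camera images.
- tray: Fixed dark wooden tray, 280 (x) by 410 (y) by 16 mm; walls and floor 6 mm thick; a brass grip 33 mm high at each short end. On the left or right half of the table, turned up to 12 degrees. Origin: centre of the underside; x points away from the robot, so the front edge is x = -140 mm. The saucers lie on its floor at x = 35, y = +100 and -100 mm; which is where changes.
- large_saucer: White round saucer, 140 mm across, 15 mm high, loose on the tray; flat well about 80 mm across whose floor is 5 mm above the origin. Origin: centre of the underside; z up. x and y along the tray's at the start.
- small_saucer: White round saucer, 115 mm across, 14 mm high, loose on the tray; flat well about 64 mm across whose floor is 5 mm above the origin. Origin: centre of the underside; z up. x and y along the tray's at the start.
- mug: Tall white straight-sided mug, empty, 66 mm across, 88 mm high, about 270 g; loop handle on its +y side reaching 61 mm from the axis. Grip it across the body along its x. Origin: centre of the underside; z up. Starts upright on the black rubber bar mat (6 mm thick, on the half of the table without the tray), handle roughly towards the robot.
- espresso_cup: Small white cup, empty, 60 mm across (straight from 20 mm up, narrowing to a 40 mm foot), 56 mm high, about 160 g; small loop handle on its +y side reaching 52 mm from the axis. Grip it across the body along its x. Origin: centre of the underside; z up. Starts upright on the bar mat, handle roughly towards the robot.
- glass: Clear straight water glass, empty, 58 mm across, 85 mm high, no handle, about 190 g. Origin: centre of the underside; z up. Starts upright on the bar mat.
- milk_jug: Small steel milk jug, empty, straight body 54 mm across, 62 mm high, about 120 g; loop handle on its +y side reaching 53 mm from the axis, short lip on its -y side reaching about 40 mm. Grip it across the body along its x. Origin: centre of the underside; z up. Starts upright on the bar mat, handle roughly towards the robot.
- sugar_pot: White lidded sugar pot, body 56 mm across and 48 mm high, lid (fast) 59 mm across from 48 to 58 mm and a small round knob on top to 76 mm; about 240 g. No handle; grip it across the body. Origin: centre of the underside; z up. Starts upright on the bar mat.
- tamper: Coffee tamper: steel disc 58 mm across with a dark wooden grip, 89 mm high, standing among the things on the bar mat. Not part of the job: leave it. Origin: centre of the underside; z up.
- steam_pitcher: Big steel milk-steaming pitcher, 84 mm across and 100 mm high, with a loop handle, standing on the table beyond the tray and mat. Not part of the job: leave it. Origin: centre of the underside; z up.

How it is judged (in metres and radians):
At the end, for the whole second after the job is handed in: Mug and cup in their saucers within 10 mm of centre; jug and glass on the tray in front of theirs, within 15 mm of its centre line, 3 to 30 mm clear of its edge; sugar pot on the tray within 15 mm of the midpoint both ways; all upright (0.08 rad), at rest; saucers within 15 mm of their start (horizontal distance between mug and large_saucer below 0.01 m and z of mug in the frame of large_saucer between 0.002 and 0.009 m and horizontal distance between espresso_cup and small_saucer below 0.01 m and z of espresso_cup in the frame of small_saucer between 0.002 and 0.009 m and ((y of large_saucer in the frame of tray above 0 m and y of milk_jug in the frame of tray between 0.085 and 0.115 m) or (y of large_saucer in the frame of tray below 0 m and y of milk_jug in the frame of tray between -0.115 and -0.085 m)) and x of each of milk_jug, glass in the frame of tray below -0.03 m and horizontal distance between milk_jug and large_saucer between 0.1 and 0.127 m and ((y of small_saucer in the frame of tray above 0 m and y of glass in the frame of tray between 0.085 and 0.115 m) or (y of small_saucer in the frame of tray below 0 m and y of glass in the frame of tray between -0.115 and -0.085 m)) and horizontal distance between glass and small_saucer between 0.0895 and 0.1165 m and y of sugar_pot in the frame of tray between -0.015 and 0.015 m and x of sugar_pot in the frame of tray between 0.02 and 0.05 m and z of milk_jug in the frame of tray between 0.003 and 0.009 m and z of glass in the frame of tray between 0.003 and 0.009 m and z of sugar_pot in the frame of tray between 0.003 and 0.009 m and angle between each of mug, espresso_cup, glass, milk_jug, sugar_pot's own z axis and vertical below 0.08 rad and linear speed of each of mug, espresso_cup, glass, milk_jug, sugar_pot below 0.02 m/s and distance of each of large_saucer, small_saucer from where it was at the start of the episode below 0.015 m); the robot touches nothing.
It fails at once if the tamper was pushed more than 25 mm or tipped (distance of tamper from where it was at the start of the episode above 0.025 m or angle between tamper's own z axis and vertical above 0.5 rad).
It fails at once if the steaming pitcher was pushed more than 25 mm or tipped (distance of steam_pitcher from where it was at the start of the episode above 0.025 m or angle between steam_pitcher's own z axis and vertical above 0.5 rad).
It also fails if it takes over 136 s, if anything falls off the work surface, if the arm or the gripper's body presses on something with over 40 N, if the wrist force passes 120 N, or if a joint passes its speed limit or range.

## Robot

A 6-joint arm with a two-finger parallel gripper is mounted at the origin on the work surface. World frame = base frame: x ahead of the robot, y to its left, z up, the work surface at z = 0. Lengths are in m, angles in degrees, forces in N, time in s.
With the tool pointing down it reaches from about 0.3 to 0.75 m from the base axis. Payload 8.5 kg.
Tool frame: the origin (TCP) lies between the finger pads; the fingertips stand ahead of it and the grasp point (between the pads) lies 8 mm behind it (env.tcp_to_tips is the z of the fingertips in the tool frame, in m); z points along the fingers, x is the direction in which the jaws open and shut, and the axes are right-handed (so a half turn about z gives the same grasp; the last joint's range is limited). The gripper opens to 85 mm and grips with 20 to 120 N. Pads are 22 mm wide; open, the fingers measure 114 mm over their backs; the gripper's body (76 mm by 85 mm) begins 54 mm behind the grasp point. The pads swing forward as they close: fully open they stand 13 mm farther back than shut.
Start: joints at [-85.961, 21.807, 74.336, -0, 83.858, -12.336], TCP at [0.155, -0.528, 0.242] pointing down, gripper open.
Joint ranges: [-178.18, 178.18], [-50.72, 133.34], [12.68, 142.11], [-81.47, 261.47], [9.98, 163.14], [-165.26, 165.26]. Speed limits (degrees/s): [136.94, 136.94, 180, 180, 180, 180].

## Interface

Orientations are given as a 3x3 rotation matrix whose columns are the frame's x, y, z axes.
In Python, from rig import observe, viewer, env gives the robot as it stands.
- The arm moves only by the tool jog_arm, never from a script. Its arguments are lists of equal length, an entry for each row: "dr": the turn, a rotation vector about the tool's x, y, z in rad, a list of three; "slide": the shift along the tool's x, y, z in m, a list of three; "gripper": the opening, from -1 (shut) to 1 (fully open), so that 0 is half open. In form: {"dr": [[rx, ry, rz], ...], "slide": [[dx, dy, dz], ...], "gripper": [gripper, ...]}. A call has exactly 10 rows; each row shifts and turns the commanded pose from where the row before left it, along the tool's axes as they then stand; what a row does not reach is not made up. A row lasts 1/10 s, in which the tool goes at most 50 mm and 8.59 degrees, less where a joint would pass 70% of its speed; a pose out of reach is approached as far as the arm can. A call is refused whole if a number of a shift passes 0.05 or a number of a turn 0.15, either way. A call with a gripper value outside its range is refused whole. The fingers move at their own pace and stop on an object; "force" is the grip in N (left out, the last holds). Time passes only in rows, so rows that do not move let the fingers close, or fill a call up. It gives the time, the measured TCP pose, the force and the opening at its end, in the units of the state.
- observe(): the state, without advancing time (a new reading comes with each control period).
- viewer.get_image(name): name is "side" or "top"; returns a dict with "pixels" (384x512x3 uint8, blue, green, red), "camera_matrix" (3x3 intrinsics, pixels), "R" (3x3) and "t" (3): a world point X has camera coordinates R X + t. Camera axes: x right, y down, z forward; pixel columns grow to the right and rows downward; lengths in m; the calibration is good to about 2 mm. A picture is of the moment at which its call begins. There is no depth.
- env.close_job(): hands the job in, once; it reports no verdict.
The state is a dict: "time_s": time; "q": joint angles; "qvel": joint speeds; "joint_efforts": joint torques, N m; "position": TCP position; "tool_rot": TCP orientation; "ft_force": force on the tool from outside, world axes, zero at the start; "wrist_torque": the same for the moment, N m; "grip_width": finger opening in m.
Only numpy, scipy, OpenCV 4.12 (cv2) and the standard library are available. Lean on these libraries where they do the work, as an engineer would, in place of code of your own. Each camera call takes 0.05 s, during which the arm holds its last target.

## Working session

There is one attempt and no reset: what is moved stays moved. The work goes in short steps, Python scripts to look and compute and a tool call to move; the robot and the scene stay as the last step left them, time stands still between calls to the robot, and variables do not carry over. Pictures are saved under pics/ and viewed, and the job is handed in when it is done.

Besides the shell and the picture viewer there is one more tool, called after "Call:" by a JSON object that holds its "op" and its "data", one argument or row to a line. jog_arm: Moves the arm, as the interface text tells. Its arguments: {"type":"object","properties":{"dr":{"type":"array","items":{"type":"array","items":{"type":"number"}}},"slide":{"type":"array","items":{"type":"array","items":{"type":"number"}}},"gripper":{"type":"array","items":{"type":"number"}},"force":{"type":"number"}},"required":["dr","slide","gripper"]}

```bash
ls; mkdir -p pics
python3 - <<'E'
from rig import observe, viewer, env
import cv2, numpy as np
for n in("top","side"):
    im=viewer.get_image(n); cv2.imwrite(f"pics/{n}0.png",im["pixels"]); np.savez(f"{n}.npz",**im)
    print(n,im["camera_matrix"].round(1).tolist(),im["R"].round(4).tolist(),im["t"].round(4).tolist())
s=observe(); print(s, env.tcp_to_tips)
E
```

```text
pics
top [[427.5, 0.0, 262.8], [0.0, 427.5, 198.8], [0.0, 0.0, 1.0]] [[0.0149, -0.9999, -0.005], [-0.9897, -0.0141, -0.1425], [0.1424, 0.0071, -0.9898]] [0.0093, 0.6173, 1.1196]
side [[354.6, 0.0, 253.1], [0.0, 354.6, 188.5], [0.0, 0.0, 1.0]] [[-0.9068, -0.4215, -0.0104], [-0.2142, 0.4817, -0.8497], [0.3631, -0.7683, -0.5271]] [0.5459, 0.1592, 0.8354]
{'time_s': 0.1, 'q': array([-8.59601614e+01,  2.18372089e+01,  7.43797392e+01, -1.09434464e-03,
        8.38558895e+01, -1.23375557e+01]), 'qvel': array([-0.05425829, -0.05872233, -0.19772205,  0.02734598, -0.08285758,
       -0.02387703]), 'joint_efforts': array([ 2.98087805e-03, -4.49222338e+01, -2.31656295e+01, -1.91493746e-04,
        3.62409941e-03, -2.56881066e-05]), 'position': array([ 0.15503893, -0.52744286,  0.24177671]), 'tool_rot': array([[ 2.81964849e-01, -9.59424730e-01, -1.08503073e-04],
       [-9.59423927e-01, -2.81964756e-01,  1.26675901e-03],
       [-1.24595396e-03, -2.53081068e-04, -9.99999192e-01]]), 'ft_force': array([0.04112164, 0.18018086, 0.15697404]), 'wrist_torque': array([0.02193258, 0.0315373 , 0.03467521]), 'grip_width': 0.08512156193270104} 0.011
```

Run:
```python
import cv2, numpy as np
for n in("top","side"):
    im=cv2.imread(f"pics/{n}0.png"); cv2.imwrite(f"pics/{n}0b.png",cv2.resize(im,(768,576),interpolation=cv2.INTER_CUBIC))
```

```text
(no output)
```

View pics/top0.png

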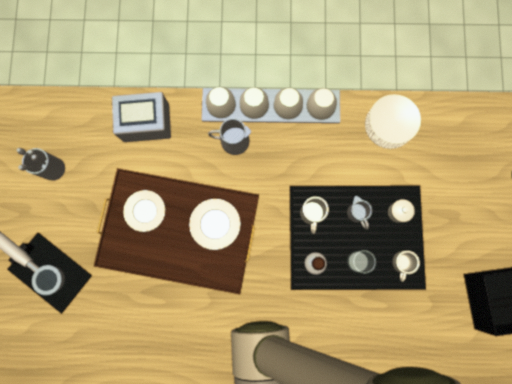

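View pics/side0.png

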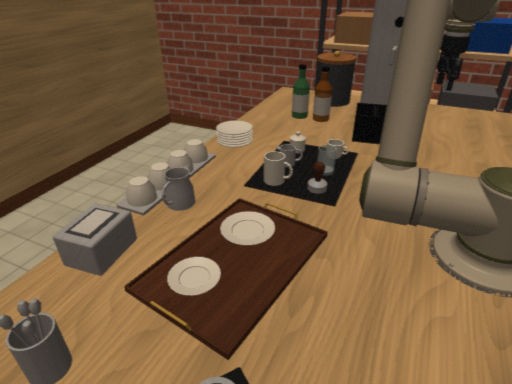

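Run:
```python
import cv2, numpy as np
im=cv2.imread("pics/top0.png")
def crop(x0,y0,x1,y1,k,name,g):
    c=cv2.resize(im[y0:y1,x0:x1],None,fx=k,fy=k,interpolation=cv2.INTER_CUBIC)
    for x in range((x0//g+1)*g,x1,g): cv2.line(c,((x-x0)*k,0),((x-x0)*k,6),(0,255,0),1); cv2.putText(c,str(x),((x-x0)*k,16),0,.35,(0,255,0))
    for y in range((y0//g+1)*g,y1,g): cv2.line(c,(0,(y-y0)*k),(6,(y-y0)*k),(0,255,0),1); cv2.putText(c,str(y),(8,(y-y0)*k+4),0,.35,(0,255,0))
    cv2.imwrite(name,c)
crop(285,180,430,295,5,"pics/matc.png",10)
crop(85,110,265,300,3,"pics/trayc.png",10)
```

```text
(no output)
```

View pics/matc.png

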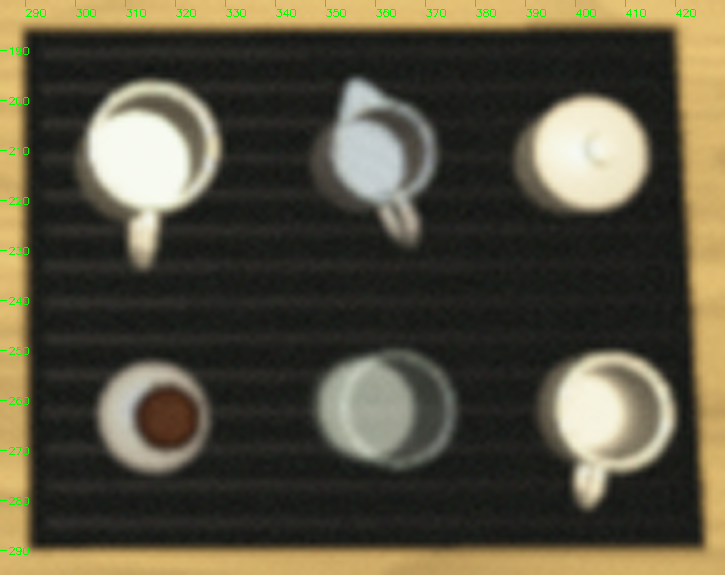

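View pics/trayc.png

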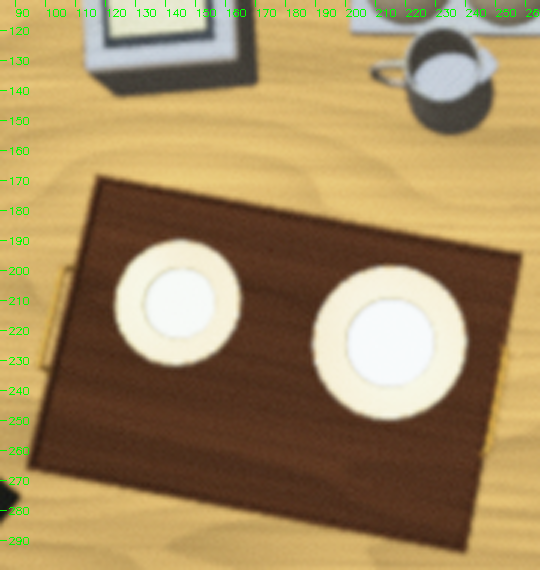

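```bash
cat > h.py <<'E'
import numpy as np, cv2
C={n:dict(np.load(f"{n}.npz")) for n in("top","side")}
def proj(P,n="top"):
    c=C[n]; X=np.atleast_2d(P)@c["R"].T+c["t"]; p=X@c["camera_matrix"].T; return p[:,:2]/p[:,2:]
def unproj(uv,z,n="top"):
    c=C[n]; d=c["R"].T@np.linalg.inv(c["camera_matrix"])@np.array([uv[0],uv[1],1.]); o=-c["R"].T@c["t"]
    return o+d*(z-o[2])/d[2]
def mat(cx,cy): return 285+(cx+.5)/5-.5,180+(cy+.5)/5-.5
def tr(cx,cy): return 85+(cx+.5)/3-.5,110+(cy+.5)/3-.5
E
cat > fit.py <<'E'
from h import *
items={"mug":((154.5,146.5),.094),"milk_jug":((384.5,150),.068),"sugar_pot":((591,153.5),.064),"glass":((398.5,408),.091),"espresso_cup":((615,412),.062),"tamper":((153,417),.014)}
P={}
for k,(c,z) in items.items():
    P[k]=unproj(mat(*c),z); print(k,P[k].round(4))
for k,tip,z in(("mug",(143,268),.05),("milk_jug",(409,243),.04),("espresso_cup",(589,507),.04)):
    t=unproj(mat(*tip),z); d=(t-P[k])[:2]; print(k,"handle r",np.hypot(*d).round(4),"yaw",np.degrees(np.arctan2(d[1],d[0])).round(1))
cor=np.array([unproj(tr(*c),.016) for c in((98,176),(521,255),(466,551),(30,467))]) # far-left, far-right, near-right, near-left
M=np.array([[.14,.205],[.14,-.205],[-.14,-.205],[-.14,.205]])
mc=cor[:,:2].mean(0); A=(cor[:,:2]-mc).T@M; th=np.arctan2(A[1,0]-A[0,1],A[0,0]+A[1,1])
Rt=np.array([[np.cos(th),-np.sin(th)],[np.sin(th),np.cos(th)]])
print("tray",mc.round(4),np.degrees(th).round(2)); print("resid mm",((cor[:,:2]-mc-M@Rt.T)*1e3).round(1).tolist())
ls=unproj(tr(390,342),.021); ss=unproj(tr(178,302),.020)
print("ls",ls.round(4),"ss",ss.round(4),"in tray", (Rt.T@(ls[:2]-mc)).round(4),(Rt.T@(ss[:2]-mc)).round(4))
def T(x,y): return mc+Rt@np.array([x,y])
for n,(x,y) in dict(large=(.035,-.1),small=(.035,.1),jug=(.035-.070-.015-.027,-.1),glass=(.035-.0575-.015-.029,.1),sugar=(.035,0)).items(): print(n,T(x,y).round(4))
a=unproj(tr(450,90),.1); print("pitcher",unproj(tr(450,70),.1).round(3))
E
python3 fit.py
```

```text
mug [ 0.5855 -0.1191  0.094 ]
milk_jug [ 0.5886 -0.2442  0.068 ]
sugar_pot [ 0.5888 -0.3548  0.064 ]
glass [ 0.4531 -0.2438  0.091 ]
espresso_cup [ 0.4528 -0.3637  0.062 ]
tamper [ 0.4463 -0.1273  0.014 ]
mug handle r 0.0602 yaw 178.9
milk_jug handle r 0.0506 yaw -158.4
espresso_cup handle r 0.0508 yaw 170.7
tray [0.5321 0.2533] -9.71
resid mm [[-2.3, -1.3], [-2.7, 3.5], [2.7, 1.4], [2.4, -3.7]]
ls [0.5494 0.1501 0.021 ] ss [0.5837 0.3474 0.02  ] in tray [ 0.0345 -0.0988] [0.035  0.1015]
large [0.5497 0.1489]
small [0.5834 0.346 ]
jug [0.4393 0.1677]
glass [0.4834 0.3631]
sugar [0.5666 0.2474]
pitcher [0.784 0.095 0.1  ]
```

```bash
cat >> fit.py <<'E'
def ring(c,r,z):
    a=np.linspace(0,2*np.pi,60); return np.c_[c[0]+r*np.cos(a),c[1]+r*np.sin(a),0*a+z]
R=[(P["mug"],.033,.094),(P["mug"],.033,.006),(P["milk_jug"],.027,.068),(P["sugar_pot"],.0295,.064),(P["glass"],.029,.091),(P["glass"],.029,.006),(P["espresso_cup"],.03,.062),(P["tamper"],.029,.008),(ls,.07,.021),(ss,.0575,.02)]
for n in C:
    k=4; im=cv2.resize(C[n]["pixels"],None,fx=k,fy=k,interpolation=cv2.INTER_CUBIC)
    for c,r,z in R: cv2.polylines(im,[((proj(ring(c,r,z),n)+.5)*k).astype(int)],True,(0,0,255),1)
    cv2.imwrite(f"pics/ov_{n}.png", im[180*4:300*4,285*4:430*4] if n=="top" else im[120*4:210*4,240*4:370*4])
    if n=="side": cv2.imwrite("pics/ov_side2.png",cv2.resize(im[195*4:310*4,150*4:300*4],None,fx=1,fy=1))
E
python3 fit.py >/dev/null
```

```text
(no output)
```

View pics/ov_side.png

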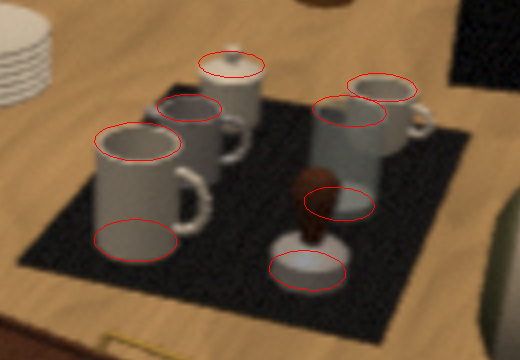

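View pics/ov_side2.png

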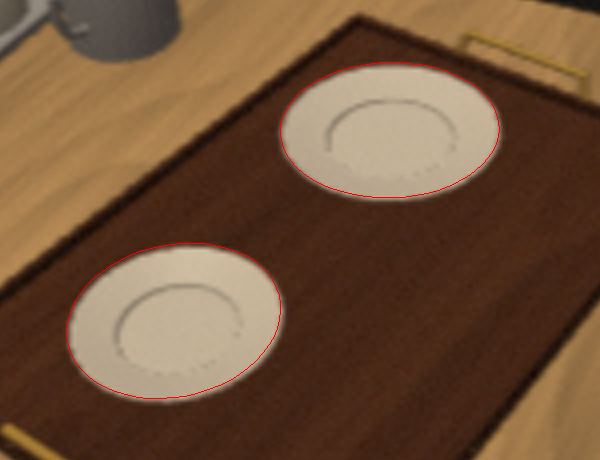

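```bash
cat > go.py <<'E'
import sys,numpy as np
from rig import observe
# usage: go.py x y z [yaw]
s=observe(); p=s["position"]; R=s["tool_rot"]; yaw=np.degrees(np.arctan2(R[1,0],R[0,0]))
print("t",round(s["time_s"],2),"p",p.round(4),"yaw",yaw.round(2),"tilt",R[:2,2].round(4),"grip",round(s["grip_width"],4),"F",s["ft_force"].round(1),"q",s["q"].round(0))
a=list(map(float,sys.argv[1:]))
if len(a)>=3:
    y=a[3] if len(a)>3 else yaw
    print("rz rad",round(-np.radians(y-yaw),4))
    c,sn=np.cos(np.radians(y)),np.sin(np.radians(y)); Rn=np.array([[c,sn,0],[sn,-c,0],[0,0,-1]])
    d=Rn.T@(np.array(a[:3])-p); print("slide after turn",d.round(4),"norm",np.linalg.norm(d[:2]).round(4))
E
python3 go.py .5855 -.1191 .242 -90.8
```

```text
t 0.1 p [ 0.155  -0.5274  0.2418] yaw -73.62 tilt [-0.0001  0.0013] grip 0.0851 F [0.  0.2 0.2] q [-86.  22.  74.  -0.  84. -12.]
rz rad 0.2998
slide after turn [-4.143e-01 -4.247e-01 -2.000e-04] norm 0.5933
```

Call:
{"op": "jog_arm", "data": {
  "dr": [
    [0,0,0.15],
    [0,0,0.15],
    [0,0,0],
    [0,0,0],
    [0,0,0],
    [0,0,0],
    [0,0,0],
    [0,0,0],
    [0,0,0],
    [0,0,0]
  ],
  "slide": [
    [0,0,0],
    [0,0,0],
    [-0.03,-0.03,0],
    [-0.03,-0.03,0],
    [-0.03,-0.03,0],
    [-0.03,-0.03,0],
    [-0.03,-0.03,0],
    [-0.03,-0.03,0],
    [-0.03,-0.03,0],
    [-0.03,-0.03,0]
  ],
  "gripper": [1,1,1,1,1,1,1,1,1,1],
  "force": 40
}}

```text
time_s: 1.1
position: [0.3994, -0.2896, 0.2421]
tool_rot: [[-0.014, -1.0, -0.0], [-1.0, 0.014, 0.0], [-0.0, 0.0, -1.0]]
ft_force: [-0.0, -0.3, -0.6]
grip_width: 0.0854
```

```bash
python3 go.py .5855 -.1191 .242
```

```text
t 1.1 p [ 0.3994 -0.2896  0.2421] yaw -90.82 tilt [-0.0003  0.0003] grip 0.0854 F [-0.  -0.3 -0.6] q [-50.  16.  83.   0.  81.  41.]
rz rad -0.0
slide after turn [-1.731e-01 -1.837e-01  1.000e-04] norm 0.2524
```

Call:
{"op": "jog_arm", "data": {
  "dr": [
    [0,0,0],
    [0,0,0],
    [0,0,0],
    [0,0,0],
    [0,0,0],
    [0,0,0],
    [0,0,0],
    [0,0,0],
    [0,0,0],
    [0,0,0]
  ],
  "slide": [
    [-0.029,-0.031,0],
    [-0.029,-0.031,0],
    [-0.029,-0.031,0],
    [-0.029,-0.031,0],
    [-0.029,-0.03,0],
    [-0.028,-0.03,0],
    [0,0,0.03],
    [0,0,0.04],
    [0,0,0.03],
    [0,0,0.01]
  ],
  "gripper": [1,1,1,1,1,1,1,1,1,1]
}}

```text
time_s: 2.1
position: [0.5835, -0.1201, 0.129]
tool_rot: [[-0.014, -1.0, -0.006], [-1.0, 0.014, 0.002], [-0.002, 0.006, -1.0]]
ft_force: [0.1, 0.3, 0.6]
grip_width: 0.0854
```

```bash
python3 go.py .5855 -.1191 .06
python3 - <<'E'
from rig import viewer
import cv2
for n,(x0,y0,x1,y1) in dict(top=(280,170,440,300),side=(240,60,400,200)).items():
    im=viewer.get_image(n)["pixels"]; cv2.imwrite(f"pics/a_{n}.png",cv2.resize(im[y0:y1,x0:x1],None,fx=4,fy=4,interpolation=cv2.INTER_CUBIC))
E
```

```text
t 2.1 p [ 0.5835 -0.1201  0.129 ] yaw -90.81 tilt [-0.0057  0.0024] grip 0.0854 F [0.1 0.3 0.6] q [-23.  32.  76.  -0.  72.  68.]
rz rad -0.0
slide after turn [-0.001 -0.002  0.069] norm 0.0022
```

View pics/a_side.png

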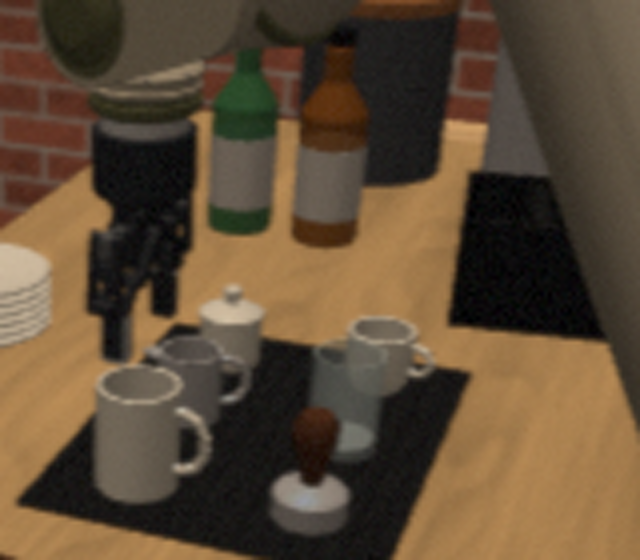

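Call:
{"op": "jog_arm", "data": {
  "dr": [
    [0,0,0],
    [0,0,0],
    [0,0,0],
    [0,0,0],
    [0,0,0],
    [0,0,0],
    [0,0,0],
    [0,0,0],
    [0,0,0],
    [0,0,0]
  ],
  "slide": [
    [0,0,0.02],
    [0,0,0.02],
    [0,0,0.02],
    [0,0,0.008],
    [0,0,0],
    [0,0,0],
    [0,0,0],
    [0,0,0],
    [0,0,0],
    [0,0,0]
  ],
  "gripper": [1,1,1,1,1,-1,-1,-1,-1,-1],
  "force": 40
}}

```text
time_s: 3.2
position: [0.5857, -0.1209, 0.066]
tool_rot: [[-0.014, -1.0, 0.003], [-1.0, 0.014, -0.001], [0.001, -0.003, -1.0]]
ft_force: [0.4, 1.4, 6.8]
grip_width: 0.0636
```

```bash
python3 go.py .5494 .1495 .3
```

```text
t 3.2 p [ 0.5857 -0.1209  0.066 ] yaw -90.82 tilt [ 0.003 -0.001] grip 0.0636 F [0.4 1.4 6.8] q [-23.  36.  80.   0.  63.  68.]
rz rad -0.0
slide after turn [-0.2699  0.0402 -0.234 ] norm 0.2729
```

Call:
{"op": "jog_arm", "data": {
  "dr": [
    [0,0,0],
    [0,0,0],
    [0,0,0],
    [0,0,0],
    [0,0,0],
    [0,0,0],
    [0,0,0],
    [0,0,0],
    [0,0,0],
    [0,0,0]
  ],
  "slide": [
    [0,0,-0.01],
    [0,0,-0.025],
    [0,0,-0.03],
    [0,0,-0.03],
    [-0.02,0,-0.01],
    [-0.035,0.006,0],
    [-0.045,0.008,0],
    [-0.045,0.008,0],
    [-0.045,0.008,0],
    [-0.035,0.006,0]
  ],
  "gripper": [-1,-1,-1,-1,-1,-1,-1,-1,-1,-1]
}}

```text
time_s: 4.2
position: [0.551, 0.1071, 0.1699]
tool_rot: [[-0.013, -1.0, -0.0], [-1.0, 0.013, 0.0], [-0.0, 0.0, -1.0]]
ft_force: [0.4, -0.3, -2.9]
grip_width: 0.0641
```

```bash
python3 go.py .5494 .1495 .1
```

```text
t 4.2 p [0.551  0.1071 0.1699] yaw -90.76 tilt [-0.0003  0.0002] grip 0.0641 F [ 0.4 -0.3 -2.9] q [-1. 26. 79.  0. 74. 90.]
rz rad -0.0
slide after turn [-0.0424  0.0022  0.0699] norm 0.0425
```

Call:
{"op": "jog_arm", "data": {
  "dr": [
    [0,0,0],
    [0,0,0],
    [0,0,0],
    [0,0,0],
    [0,0,0],
    [0,0,0],
    [0,0,0],
    [0,0,0],
    [0,0,0],
    [0,0,0]
  ],
  "slide": [
    [-0.02,0.001,0],
    [-0.015,0.001,0],
    [-0.007,0,0.01],
    [0,0,0.02],
    [0,0,0.02],
    [0,0,0.02],
    [0,0,0.015],
    [0,0,0],
    [0,0,0],
    [0,0,0]
  ],
  "gripper": [-1,-1,-1,-1,-1,-1,-1,-1,-1,-1]
}}

```text
time_s: 5.2
position: [0.5512, 0.1465, 0.0851]
tool_rot: [[-0.015, -1.0, 0.002], [-1.0, 0.015, -0.0], [-0.0, -0.002, -1.0]]
ft_force: [-0.5, -0.6, -2.0]
grip_width: 0.064
```

```bash
python3 go.py .5494 .1495 .072
python3 - <<'E'
from rig import viewer
import cv2
for n,(x0,y0,x1,y1) in dict(top=(90,120,270,300),side=(150,130,300,280)).items():
    im=viewer.get_image(n)["pixels"]; cv2.imwrite(f"pics/b_{n}.png",cv2.resize(im[y0:y1,x0:x1],None,fx=3,fy=3,interpolation=cv2.INTER_CUBIC))
E
```

```text
t 5.2 p [0.5512 0.1465 0.0851] yaw -90.84 tilt [ 0.0015 -0.    ] grip 0.064 F [-0.5 -0.6 -2. ] q [ 3. 33. 84. -0. 63. 94.]
rz rad -0.0
slide after turn [-0.003   0.0019  0.0131] norm 0.0036
```

View pics/b_side.png

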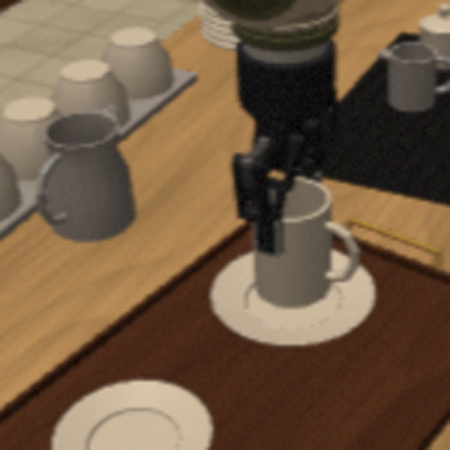

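View pics/b_top.png

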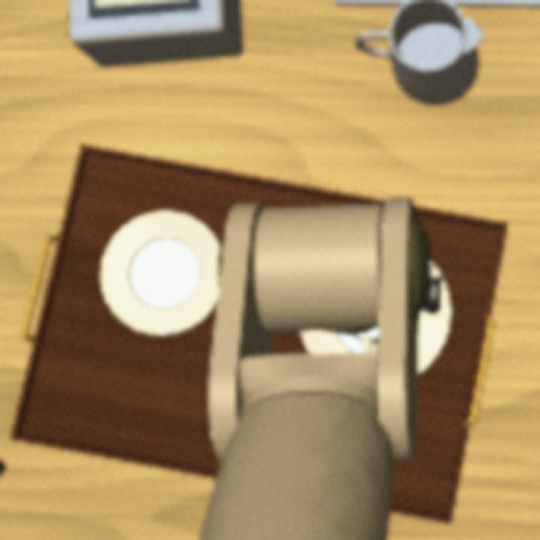

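Call:
{"op": "jog_arm", "data": {
  "dr": [
    [0,0,0],
    [0,0,0],
    [0,0,0],
    [0,0,0],
    [0,0,0],
    [0,0,0],
    [0,0,0],
    [0,0,0],
    [0,0,0],
    [0,0,0]
  ],
  "slide": [
    [-0.003,0.002,0.004],
    [0,0,0.004],
    [0,0,0.003],
    [0,0,0.002],
    [0,0,0],
    [0,0,0],
    [0,0,0],
    [0,0,0],
    [0,0,0],
    [0,0,0]
  ],
  "gripper": [-1,-1,-1,-1,-1,-1,-1,0.8,0.8,0.8]
}}

```text
time_s: 6.3
position: [0.5489, 0.1498, 0.0716]
tool_rot: [[-0.014, -1.0, 0.001], [-1.0, 0.014, 0.0], [-0.0, -0.001, -1.0]]
ft_force: [0.1, 0.3, 0.8]
grip_width: 0.0769
```

```bash
python3 go.py .5494 .1495 .072
```

```text
t 6.3 p [0.5489 0.1498 0.0716] yaw -90.81 tilt [0.0007 0.0001] grip 0.0769 F [0.1 0.3 0.8] q [ 3. 34. 85.  0. 61. 94.]
rz rad -0.0
slide after turn [ 0.0003 -0.0005 -0.0004] norm 0.0006
```

Call:
{"op": "jog_arm", "data": {
  "dr": [
    [0,0,0],
    [0,0,0],
    [0,0,0],
    [0,0,0],
    [0,0,0],
    [0,0,0],
    [0,0,0],
    [0,0,0],
    [0,0,0],
    [0,0,0]
  ],
  "slide": [
    [0,0,-0.015],
    [0,0,-0.035],
    [0,0,-0.045],
    [0,0,-0.035],
    [0.03,-0.004,0],
    [0.045,-0.005,0],
    [0.045,-0.005,0],
    [0.045,-0.005,0],
    [0.045,-0.005,0],
    [0.045,-0.005,0]
  ],
  "gripper": [0.8,1,1,1,1,1,1,1,1,1]
}}

```text
time_s: 7.3
position: [0.574, -0.1074, 0.2016]
tool_rot: [[-0.014, -1.0, 0.001], [-1.0, 0.014, -0.0], [0.0, -0.001, -1.0]]
ft_force: [0.6, -0.4, 0.3]
grip_width: 0.0855
```

```bash
python3 - <<'E'
from rig import viewer
import cv2
for n,(x0,y0,x1,y1) in dict(top=(90,120,270,300),side=(150,130,300,280)).items():
    im=viewer.get_image(n)["pixels"]; cv2.imwrite(f"pics/c_{n}.png",cv2.resize(im[y0:y1,x0:x1],None,fx=3,fy=3,interpolation=cv2.INTER_CUBIC))
E
python3 go.py .5886 -.2442 .15
```

```text
t 7.4 p [ 0.5744 -0.1106  0.2011] yaw -91.13 tilt [ 0.0005 -0.0013] grip 0.0852 F [-0.9  1.4  0.6] q [-22.  27.  73.  -0.  80.  69.]
rz rad -0.0
slide after turn [ 0.1333 -0.0169  0.0511] norm 0.1343
```

View pics/c_top.png

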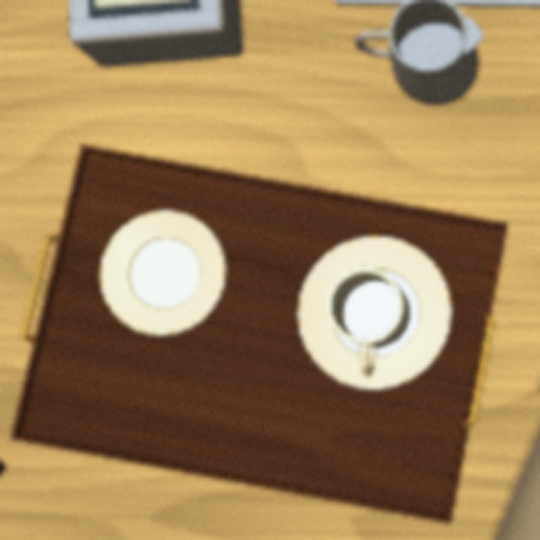

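```bash
python3 - <<'E'
from h import *
f=lambda x,y:(90+(x+.5)/3-.5,120+(y+.5)/3-.5)
print(unproj(f(378,313),.099), unproj(f(375,312),.021))
E
python3 go.py .5886 -.2442 .15 -68.4
```

```text
[0.54211588 0.13820509 0.099     ] [0.54944813 0.15010313 0.021     ]
t 7.4 p [ 0.5744 -0.1106  0.2011] yaw -91.13 tilt [ 0.0005 -0.0013] grip 0.0852 F [-0.9  1.4  0.6] q [-22.  27.  73.  -0.  80.  69.]
rz rad -0.3967
slide after turn [0.1294 0.0359 0.0511] norm 0.1343
```

View pics/c_side.png

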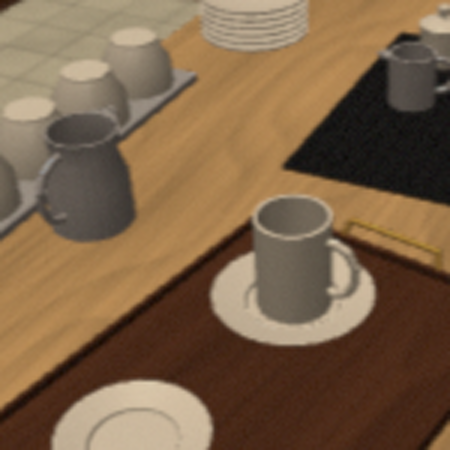

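Run:
```python
from h import *
a=cv2.imread("pics/c_top.png"); 
from rig import viewer
for n,(x0,y0,x1,y1) in dict(top=(185,190,245,255),side=(215,185,285,250)).items():
    im=viewer.get_image(n)["pixels"]; k=9
    c=cv2.resize(im[y0:y1,x0:x1],None,fx=k,fy=k,interpolation=cv2.INTER_CUBIC)
    def ring(cx,cy,r,z,col):
        t=np.linspace(0,2*np.pi,60); p=proj(np.c_[cx+r*np.cos(t),cy+r*np.sin(t),0*t+z],n); cv2.polylines(c,[((p-[x0,y0]+.5)*k).astype(int)],True,col,1)
    ring(.5494,.1501,.070,.021,(0,255,0)); ring(.5494,.1501,.033,.099,(0,0,255)); ring(.5494,.1501,.033,.011,(255,0,0))
    cv2.imwrite(f"pics/d_{n}.png",c)
```

```text
(no output)
```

View pics/d_top.png

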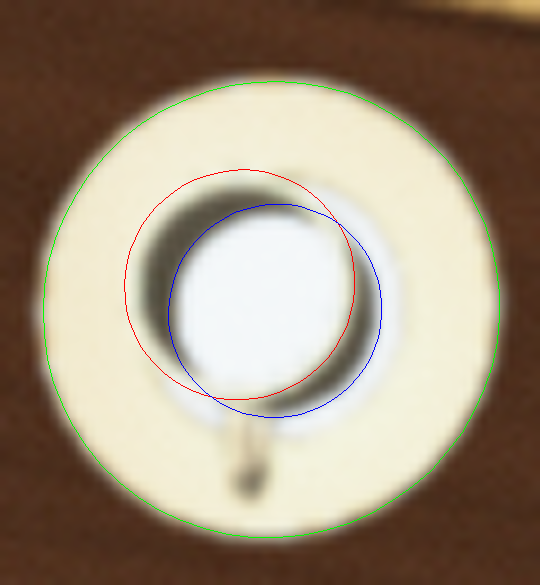

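View pics/d_side.png

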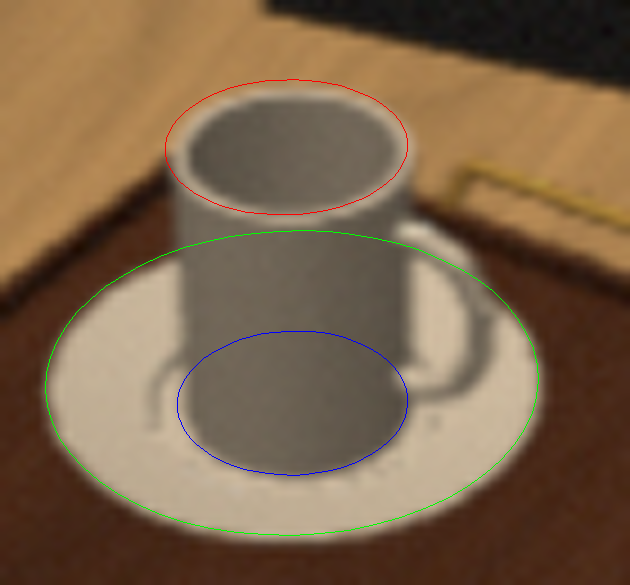

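```bash
python3 go.py .5886 -.2442 .12 -68.4
```

```text
t 7.5 p [ 0.574  -0.1063  0.2012] yaw -90.92 tilt [-0.0002  0.0003] grip 0.0853 F [ 0.5  0.4 -0.5] q [-22.  27.  73.   0.  80.  69.]
rz rad -0.393
slide after turn [0.1336 0.0372 0.0812] norm 0.1387
```

Call:
{"op": "jog_arm", "data": {
  "dr": [
    [0,0,-0.131],
    [0,0,-0.131],
    [0,0,-0.131],
    [0,0,0],
    [0,0,0],
    [0,0,0],
    [0,0,0],
    [0,0,0],
    [0,0,0],
    [0,0,0]
  ],
  "slide": [
    [0,0,0],
    [0,0,0],
    [0,0,0],
    [0.03,0.008,0],
    [0.04,0.011,0],
    [0.04,0.011,0],
    [0.023,0.007,0.01],
    [0,0,0.03],
    [0,0,0.03],
    [0,0,0]
  ],
  "gripper": [1,1,1,1,1,1,1,1,1,1]
}}

```text
time_s: 8.5
position: [0.5876, -0.2405, 0.1277]
tool_rot: [[0.371, -0.929, -0.007], [-0.929, -0.371, 0.005], [-0.007, 0.004, -1.0]]
ft_force: [-0.1, 0.1, -0.1]
grip_width: 0.0852
```

```bash
python3 go.py .5886 -.2442 .034 -68.4
```

```text
t 8.5 p [ 0.5876 -0.2405  0.1277] yaw -68.22 tilt [-0.0066  0.0045] grip 0.0852 F [-0.1  0.1 -0.1] q [-33.  36.  69.   0.  75.  35.]
rz rad 0.0032
slide after turn [0.0038 0.0004 0.0937] norm 0.0039
```

Call:
{"op": "jog_arm", "data": {
  "dr": [
    [0,0,0],
    [0,0,0],
    [0,0,0],
    [0,0,0],
    [0,0,0],
    [0,0,0],
    [0,0,0],
    [0,0,0],
    [0,0,0],
    [0,0,0]
  ],
  "slide": [
    [0.001,0,0.02],
    [0,0,0.03],
    [0,0,0.03],
    [0,0,0.015],
    [0,0,0],
    [0,0,0],
    [0,0,0],
    [0,0,0],
    [0,0,0],
    [0,0,0]
  ],
  "gripper": [1,1,1,1,1,-1,-1,-1,-1,-1],
  "force": 30
}}

```text
time_s: 9.5
position: [0.5901, -0.2439, 0.0383]
tool_rot: [[0.37, -0.929, 0.003], [-0.929, -0.37, -0.001], [0.002, -0.002, -1.0]]
ft_force: [0.9, 2.2, 6.4]
grip_width: 0.0522
```

```bash
python3 go.py .4393 .1677 .2 -91
```

```text
t 9.5 p [ 0.5901 -0.2439  0.0383] yaw -68.29 tilt [ 0.0029 -0.0013] grip 0.0522 F [0.9 2.2 6.4] q [-33.  42.  74.   0.  64.  35.]
rz rad 0.3964
slide after turn [-0.4089  0.158  -0.1617] norm 0.4384
```

Call:
{"op": "jog_arm", "data": {
  "dr": [
    [0,0,0],
    [0,0,0],
    [0,0,0],
    [0,0,0],
    [0,0,0.132],
    [0,0,0.132],
    [0,0,0.132],
    [0,0,0],
    [0,0,0],
    [0,0,0]
  ],
  "slide": [
    [0,0,-0.02],
    [0,0,-0.04],
    [0,0,-0.045],
    [0,0,-0.035],
    [0,0,0],
    [0,0,0],
    [0,0,0],
    [-0.03,0.012,0],
    [-0.04,0.015,0],
    [-0.04,0.015,0]
  ],
  "gripper": [-1,-1,-1,-1,-1,-1,-1,-1,-1,-1]
}}

```text
time_s: 10.5
position: [0.5484, -0.132, 0.1767]
tool_rot: [[-0.018, -1.0, 0.0], [-1.0, 0.018, -0.0], [0.0, -0.0, -1.0]]
ft_force: [-0.1, -0.2, -1.3]
grip_width: 0.0525
```

Call:
{"op": "jog_arm", "data": {
  "dr": [
    [0,0,0],
    [0,0,0],
    [0,0,0],
    [0,0,0],
    [0,0,0],
    [0,0,0],
    [0,0,0],
    [0,0,0],
    [0,0,0],
    [0,0,0]
  ],
  "slide": [
    [-0.04,0.015,0],
    [-0.04,0.015,0],
    [-0.04,0.015,0],
    [-0.04,0.015,0],
    [-0.04,0.015,0],
    [-0.04,0.016,0],
    [-0.039,0.016,0],
    [-0.02,0.009,0],
    [0,0,0],
    [0,0,0]
  ],
  "gripper": [-1,-1,-1,-1,-1,-1,-1,-1,-1,-1]
}}

```text
time_s: 11.5
position: [0.4384, 0.1679, 0.1768]
tool_rot: [[-0.016, -1.0, 0.001], [-1.0, 0.016, -0.0], [0.0, -0.001, -1.0]]
ft_force: [-0.1, 0.9, -1.3]
grip_width: 0.0523
```

```bash
python3 go.py .4393 .1677 .06 -91
```

```text
t 11.5 p [0.4384 0.1679 0.1768] yaw -90.93 tilt [ 0.0011 -0.0001] grip 0.0523 F [-0.1  0.9 -1.3] q [ 6. 18. 93. -0. 70. 97.]
rz rad 0.0013
slide after turn [ 0.0002 -0.0009  0.1168] norm 0.0009
```

Call:
{"op": "jog_arm", "data": {
  "dr": [
    [0,0,0],
    [0,0,0],
    [0,0,0],
    [0,0,0],
    [0,0,0],
    [0,0,0],
    [0,0,0],
    [0,0,0],
    [0,0,0],
    [0,0,0]
  ],
  "slide": [
    [0,-0.002,0.03],
    [0,0,0.03],
    [0,0,0.03],
    [0,0,0.025],
    [0,0,0.012],
    [0,0,0.005],
    [0,0,0.003],
    [0,0,0.001],
    [0,0,0],
    [0,0,0]
  ],
  "gripper": [-1,-1,-1,-1,-1,-1,-1,-1,-1,-1]
}}

```text
time_s: 12.5
position: [0.4406, 0.1679, 0.0409]
tool_rot: [[-0.017, -1.0, 0.001], [-1.0, 0.017, 0.0], [-0.0, -0.001, -1.0]]
ft_force: [0.3, 0.2, -1.5]
grip_width: 0.0525
```

```bash
python3 go.py .4393 .1677 .039 -91;  python3 - <<'E'
from rig import viewer
import cv2
for n,(x0,y0,x1,y1) in dict(side=(200,130,340,280)).items():
    im=viewer.get_image(n)["pixels"]; cv2.imwrite(f"pics/e_{n}.png",cv2.resize(im[y0:y1,x0:x1],None,fx=4,fy=4,interpolation=cv2.INTER_CUBIC))
E
```

```text
t 12.5 p [0.4406 0.1679 0.0409] yaw -90.98 tilt [0.0012 0.0001] grip 0.0525 F [ 0.3  0.2 -1.5] q [  6.  29. 102.  -0.  48.  97.]
rz rad 0.0003
slide after turn [0.0002 0.0013 0.0019] norm 0.0013
```

View pics/e_side.png

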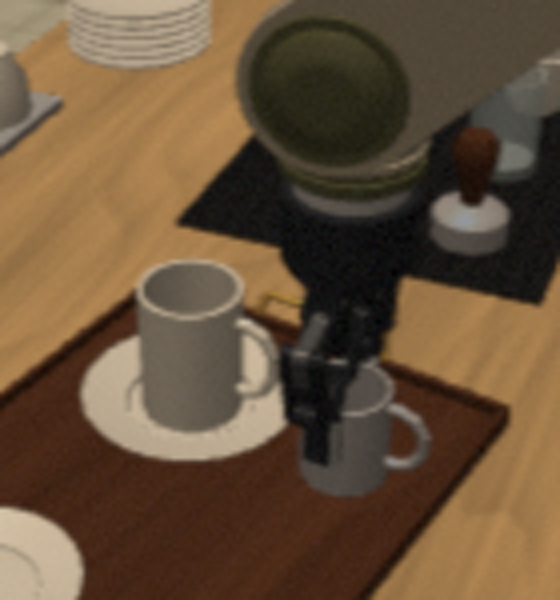

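Call:
{"op": "jog_arm", "data": {
  "dr": [
    [0,0,0],
    [0,0,0],
    [0,0,0],
    [0,0,0],
    [0,0,0],
    [0,0,0],
    [0,0,0],
    [0,0,0],
    [0,0,0],
    [0,0,0]
  ],
  "slide": [
    [0,0,0.0015],
    [0,0,0],
    [0,0,0],
    [0,0,0],
    [0,0,0],
    [0,0,0],
    [0,0,-0.02],
    [0,0,-0.04],
    [0,0,-0.045],
    [0,0,-0.045]
  ],
  "gripper": [-1,-1,0.6,0.6,0.6,0.6,0.6,0.6,1,1]
}}

```text
time_s: 13.55
position: [0.4399, 0.1678, 0.1905]
tool_rot: [[-0.017, -1.0, -0.0], [-1.0, 0.017, -0.0], [0.0, 0.0, -1.0]]
ft_force: [0.8, 1.4, -1.1]
grip_width: 0.0856
```

```bash
python3 go.py .5888 -.3548 .19; python3 go.py .5888 -.3548 .19 -9.7
```

```text
t 13.55 p [0.4399 0.1678 0.1905] yaw -90.99 tilt [-0.0005 -0.    ] grip 0.0856 F [ 0.8  1.4 -1.1] q [ 6. 17. 91.  0. 72. 97.]
rz rad -0.0
slide after turn [ 5.199e-01 -1.579e-01  5.000e-04] norm 0.5434
t 13.55 p [0.4399 0.1678 0.1905] yaw -90.99 tilt [-0.0005 -0.    ] grip 0.0856 F [ 0.8  1.4 -1.1] q [ 6. 17. 91.  0. 72. 97.]
rz rad -1.4188
slide after turn [0.2348 0.49   0.0005] norm 0.5434
```

Call:
{"op": "jog_arm", "data": {
  "dr": [
    [0,0,0],
    [0,0,0],
    [0,0,0],
    [0,0,0],
    [0,0,0],
    [0,0,0],
    [0,0,0],
    [0,0,0],
    [0,0,0],
    [0,0,0]
  ],
  "slide": [
    [0.025,-0.008,0],
    [0.045,-0.014,0],
    [0.045,-0.014,0],
    [0.045,-0.014,0],
    [0.045,-0.014,0],
    [0.045,-0.014,0],
    [0.045,-0.013,0],
    [0.045,-0.013,0],
    [0.045,-0.013,0],
    [0.045,-0.013,0]
  ],
  "gripper": [1,1,1,1,1,1,1,1,1,1]
}}

```text
time_s: 14.55
position: [0.563, -0.2662, 0.1887]
tool_rot: [[-0.017, -1.0, -0.0], [-1.0, 0.017, 0.0], [-0.0, 0.0, -1.0]]
ft_force: [0.1, -0.4, 0.8]
grip_width: 0.0855
```

Call:
{"op": "jog_arm", "data": {
  "dr": [
    [0,0,0],
    [0,0,0],
    [0,0,0],
    [0,0,0],
    [0,0,0],
    [0,0,0],
    [0,0,0],
    [0,0,0],
    [0,0,0],
    [0,0,0]
  ],
  "slide": [
    [0.045,-0.014,0],
    [0.03,-0.009,0],
    [0.015,-0.005,0],
    [0,0,0.02],
    [0,0,0.03],
    [0,0,0.03],
    [0,0,0.01],
    [0,0,0],
    [0,0,0],
    [0,0,0]
  ],
  "gripper": [1,1,1,1,1,1,1,1,1,1]
}}

```text
time_s: 15.55
position: [0.59, -0.3552, 0.1007]
tool_rot: [[-0.017, -1.0, 0.002], [-1.0, 0.017, -0.002], [0.002, -0.002, -1.0]]
ft_force: [0.2, -1.0, -0.1]
grip_width: 0.0853
```

```bash
python3 go.py .5888 -.3548 .026 -91
```

```text
t 15.55 p [ 0.59   -0.3552  0.1007] yaw -90.98 tilt [ 0.0024 -0.002 ] grip 0.0853 F [ 0.2 -1.  -0.1] q [-41.  42.  61.   0.  76.  50.]
rz rad 0.0003
slide after turn [-0.0004  0.0012  0.0747] norm 0.0012
```

Call:
{"op": "jog_arm", "data": {
  "dr": [
    [0,0,0],
    [0,0,0],
    [0,0,0],
    [0,0,0],
    [0,0,0],
    [0,0,0],
    [0,0,0],
    [0,0,0],
    [0,0,0],
    [0,0,0]
  ],
  "slide": [
    [0,0.001,0.02],
    [0,0,0.02],
    [0,0,0.015],
    [0,0,0.01],
    [0,0,0.005],
    [0,0,0.003],
    [0,0,0],
    [0,0,0],
    [0,0,0],
    [0,0,0]
  ],
  "gripper": [1,1,1,1,1,1,1,1,1,1]
}}

```text
time_s: 16.55
position: [0.5885, -0.3548, 0.0262]
tool_rot: [[-0.017, -1.0, 0.0], [-1.0, 0.017, -0.0], [0.0, -0.0, -1.0]]
ft_force: [-1.0, -0.8, 1.3]
grip_width: 0.0852
```

```bash
python3 go.py .5888 -.3548 .026 -91;  python3 - <<'E'
from rig import viewer
import cv2
for n,(x0,y0,x1,y1) in dict(side=(240,50,380,190)).items():
    im=viewer.get_image(n)["pixels"]; cv2.imwrite(f"pics/f_{n}.png",cv2.resize(im[y0:y1,x0:x1],None,fx=4,fy=4,interpolation=cv2.INTER_CUBIC))
E
```

```text
t 16.55 p [ 0.5885 -0.3548  0.0262] yaw -90.98 tilt [ 0.0005 -0.0004] grip 0.0852 F [-1.  -0.8  1.3] q [-41.  47.  65.   0.  68.  50.]
rz rad 0.0003
slide after turn [-0.     -0.0003  0.0002] norm 0.0003
```

View pics/f_side.png

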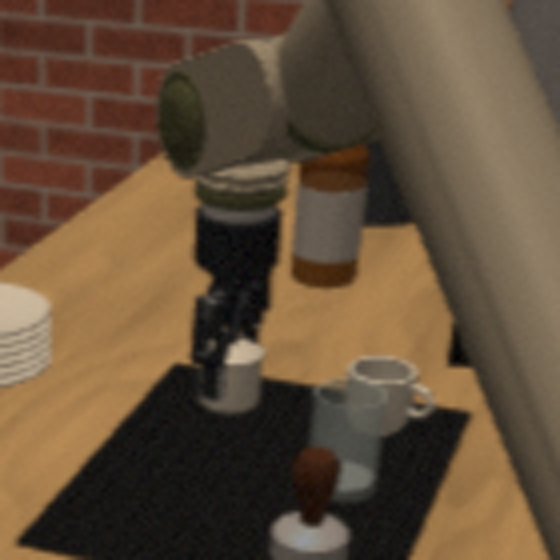

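Call:
{"op": "jog_arm", "data": {
  "dr": [
    [0,0,0],
    [0,0,0],
    [0,0,0],
    [0,0,0],
    [0,0,0],
    [0,0,0],
    [0,0,0],
    [0,0,0],
    [0,0,0],
    [0,0,0]
  ],
  "slide": [
    [0,0,0],
    [0,0,0],
    [0,0,0],
    [0,0,0],
    [0,0,0],
    [0,0,-0.01],
    [0,0,-0.03],
    [0,0,-0.04],
    [0,0,-0.04],
    [0,0,-0.03]
  ],
  "gripper": [-1,-1,-1,-1,-1,-1,-1,-1,-1,-1],
  "force": 40
}}

```text
time_s: 17.6
position: [0.5884, -0.3546, 0.1786]
tool_rot: [[-0.017, -1.0, 0.001], [-1.0, 0.017, -0.001], [0.001, -0.001, -1.0]]
ft_force: [1.0, 0.8, -2.5]
grip_width: 0.0549
```

```bash
python3 go.py .5666 .2481 .18 -91; python3 go.py .5666 .2481 .18 -9.7
```

```text
t 17.6 p [ 0.5884 -0.3546  0.1786] yaw -90.97 tilt [ 0.0011 -0.0008] grip 0.0549 F [ 1.   0.8 -2.5] q [-41.  38.  55.   0.  86.  50.]
rz rad 0.0005
slide after turn [-0.6022  0.0323 -0.0014] norm 0.6031
t 17.6 p [ 0.5884 -0.3546  0.1786] yaw -90.97 tilt [ 0.0011 -0.0008] grip 0.0549 F [ 1.   0.8 -2.5] q [-41.  38.  55.   0.  86.  50.]
rz rad -1.4185
slide after turn [-0.123  -0.5904 -0.0014] norm 0.6031
```

Call:
{"op": "jog_arm", "data": {
  "dr": [
    [0,0,0],
    [0,0,0],
    [0,0,0],
    [0,0,0],
    [0,0,0],
    [0,0,0],
    [0,0,0],
    [0,0,0],
    [0,0,0],
    [0,0,0]
  ],
  "slide": [
    [-0.025,0.001,0],
    [-0.04,0.002,0],
    [-0.045,0.002,0],
    [-0.045,0.002,0],
    [-0.045,0.002,0],
    [-0.045,0.002,0],
    [-0.045,0.003,0],
    [-0.045,0.003,0],
    [-0.045,0.003,0],
    [-0.045,0.003,0]
  ],
  "gripper": [-1,-1,-1,-1,-1,-1,-1,-1,-1,-1]
}}

```text
time_s: 18.6
position: [0.5719, 0.0725, 0.1759]
tool_rot: [[-0.017, -1.0, -0.001], [-1.0, 0.017, 0.0], [-0.0, 0.001, -1.0]]
ft_force: [1.1, -0.2, -2.7]
grip_width: 0.0554
```

Call:
{"op": "jog_arm", "data": {
  "dr": [
    [0,0,0],
    [0,0,0],
    [0,0,0],
    [0,0,0],
    [0,0,0],
    [0,0,-0.142],
    [0,0,-0.142],
    [0,0,-0.142],
    [0,0,-0.142],
    [0,0,-0.142]
  ],
  "slide": [
    [-0.045,0.003,0],
    [-0.045,0.003,0],
    [-0.045,0.002,0],
    [-0.032,0.001,0],
    [-0.01,0,0],
    [0,0,0],
    [0,0,0],
    [0,0,0],
    [0,0,0],
    [0,0,0]
  ],
  "gripper": [-1,-1,-1,-1,-1,-1,-1,-1,-1,-1]
}}

```text
time_s: 19.6
position: [0.5666, 0.2468, 0.1757]
tool_rot: [[0.643, -0.766, -0.001], [-0.766, -0.643, -0.0], [-0.0, 0.001, -1.0]]
ft_force: [-0.3, -0.2, -3.4]
grip_width: 0.0552
```

Call:
{"op": "jog_arm", "data": {
  "dr": [
    [0,0,-0.142],
    [0,0,-0.142],
    [0,0,-0.142],
    [0,0,-0.142],
    [0,0,-0.142],
    [0,0,0],
    [0,0,0],
    [0,0,0],
    [0,0,0],
    [0,0,0]
  ],
  "slide": [
    [0,0,0],
    [0,0,0],
    [0,0,0],
    [0,0,0],
    [0,0,0],
    [0,0,0],
    [0,0,0.02],
    [0,0,0.03],
    [0,0,0],
    [0,0,0]
  ],
  "gripper": [-1,-1,-1,-1,-1,-1,-1,-1,-1,-1]
}}

```text
time_s: 20.6
position: [0.5668, 0.2474, 0.1263]
tool_rot: [[0.986, -0.17, -0.001], [-0.17, -0.986, -0.0], [-0.001, 0.0, -1.0]]
ft_force: [0.7, 0.9, -2.6]
grip_width: 0.0549
```

```bash
python3 go.py .5666 .2481 .03 -9.7
```

```text
t 20.6 p [0.5668 0.2474 0.1263] yaw -9.77 tilt [-0.0005 -0.0001] grip 0.0549 F [ 0.7  0.9 -2.6] q [13. 34. 73. -0. 73. 22.]
rz rad -0.0012
slide after turn [-0.0004 -0.0006  0.0963] norm 0.0007
```

Call:
{"op": "jog_arm", "data": {
  "dr": [
    [0,0,0],
    [0,0,0],
    [0,0,0],
    [0,0,0],
    [0,0,0],
    [0,0,0],
    [0,0,0],
    [0,0,0],
    [0,0,0],
    [0,0,0]
  ],
  "slide": [
    [0,0,0.02],
    [0,0,0.03],
    [0,0,0.02],
    [0,0,0.015],
    [0,0,0.01],
    [0,0,0.002],
    [0,0,0.001],
    [0,0,0],
    [0,0,0],
    [0,0,0]
  ],
  "gripper": [-1,-1,-1,-1,-1,-1,-1,-1,-1,-1]
}}

```text
time_s: 21.6
position: [0.5669, 0.2477, 0.0284]
tool_rot: [[0.986, -0.167, 0.001], [-0.167, -0.986, 0.0], [0.001, -0.0, -1.0]]
ft_force: [0.3, 0.2, -1.8]
grip_width: 0.0553
```

```bash
python3 go.py .5666 .2481 .03 -9.7
python3 - <<'E'
from rig import viewer
import cv2
for n,(x0,y0,x1,y1) in dict(side=(140,150,300,300)).items():
    im=viewer.get_image(n)["pixels"]; cv2.imwrite(f"pics/g_{n}.png",cv2.resize(im[y0:y1,x0:x1],None,fx=4,fy=4,interpolation=cv2.INTER_CUBIC))
E
```

```text
t 21.6 p [0.5669 0.2477 0.0284] yaw -9.63 tilt [0.0009 0.0002] grip 0.0553 F [ 0.3  0.2 -1.8] q [13. 41. 78.  0. 61. 22.]
rz rad 0.0012
slide after turn [-0.0004 -0.0003 -0.0016] norm 0.0005
```

View pics/g_side.png

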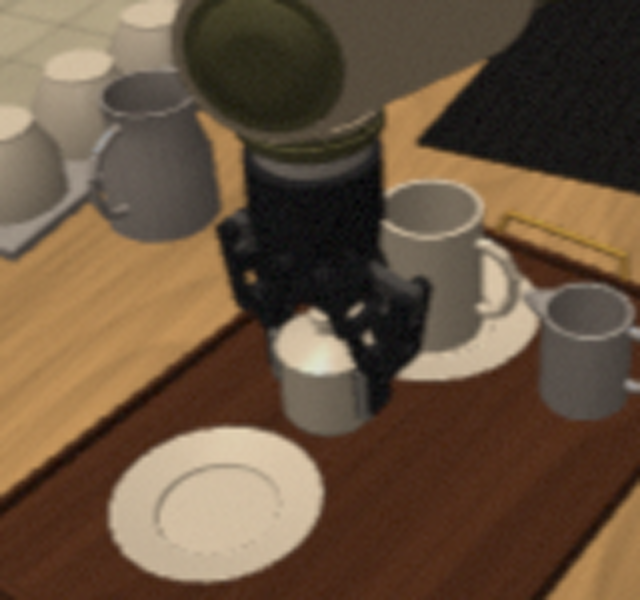

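Call:
{"op": "jog_arm", "data": {
  "dr": [
    [0,0,0],
    [0,0,0],
    [0,0,0],
    [0,0,0],
    [0,0,0],
    [0,0,0],
    [0,0,0],
    [0,0,0],
    [0,0,0],
    [0,0,0]
  ],
  "slide": [
    [0,0,0.0015],
    [0,0,0],
    [0,0,0],
    [0,0,0],
    [0,0,0],
    [0,0,0],
    [0,0,-0.015],
    [0,0,-0.03],
    [0,0,-0.045],
    [0,0,-0.045]
  ],
  "gripper": [-1,-1,0.7,0.7,0.7,0.7,0.7,0.7,0.7,1]
}}

```text
time_s: 22.65
position: [0.5664, 0.2476, 0.1626]
tool_rot: [[0.986, -0.167, -0.001], [-0.167, -0.986, -0.0], [-0.001, 0.0, -1.0]]
ft_force: [1.0, -0.5, 1.4]
grip_width: 0.0843
```

```bash
python3 go.py .4528 -.3637 .19 -99.3;python3 go.py .4528 -.3637 .19
```

```text
t 22.65 p [0.5664 0.2476 0.1626] yaw -9.63 tilt [-0.001  -0.0002] grip 0.0843 F [ 1.  -0.5  1.4] q [13. 32. 70.  0. 78. 22.]
rz rad 1.5651
slide after turn [ 0.6216  0.0133 -0.0274] norm 0.6218
t 22.65 p [0.5664 0.2476 0.1626] yaw -9.63 tilt [-0.001  -0.0002] grip 0.0843 F [ 1.  -0.5  1.4] q [13. 32. 70.  0. 78. 22.]
rz rad -0.0
slide after turn [-0.0098  0.6217 -0.0274] norm 0.6218
```

Call:
{"op": "jog_arm", "data": {
  "dr": [
    [0,0,0.142],
    [0,0,0.142],
    [0,0,0.142],
    [0,0,0.142],
    [0,0,0.142],
    [0,0,0.142],
    [0,0,0.142],
    [0,0,0.142],
    [0,0,0.142],
    [0,0,0.142]
  ],
  "slide": [
    [0,0,-0.01],
    [0,0,-0.01],
    [0,0,-0.01],
    [0,0,0],
    [0,0,0],
    [0,0,0],
    [0,0,0],
    [0,0,0],
    [0,0,0],
    [0,0,0]
  ],
  "gripper": [1,1,1,1,1,1,1,1,1,1]
}}

```text
time_s: 23.65
position: [0.5667, 0.2477, 0.1914]
tool_rot: [[-0.023, -1.0, 0.0], [-1.0, 0.023, 0.0], [-0.0, -0.0, -1.0]]
ft_force: [0.1, 0.1, -0.7]
grip_width: 0.085
```

Call:
{"op": "jog_arm", "data": {
  "dr": [
    [0,0,0.142],
    [0,0,0],
    [0,0,0],
    [0,0,0],
    [0,0,0],
    [0,0,0],
    [0,0,0],
    [0,0,0],
    [0,0,0],
    [0,0,0]
  ],
  "slide": [
    [0,0,0],
    [0.025,0.001,0],
    [0.045,0.001,0],
    [0.045,0.001,0],
    [0.045,0.001,0],
    [0.045,0.001,0],
    [0.045,0.001,0],
    [0.045,0.001,0],
    [0.045,0.001,0],
    [0.045,0.001,0]
  ],
  "gripper": [1,1,1,1,1,1,1,1,1,1]
}}

```text
time_s: 24.65
position: [0.4962, -0.1327, 0.1916]
tool_rot: [[-0.158, -0.987, 0.0], [-0.987, 0.158, -0.0], [0.0, -0.0, -1.0]]
ft_force: [-0.4, 0.3, -0.6]
grip_width: 0.0858
```

```bash
python3 go.py .4528 -.3637 .12 -99.3
```

```text
t 24.65 p [ 0.4962 -0.1327  0.1916] yaw -99.12 tilt [ 0.0005 -0.0002] grip 0.0858 F [-0.4  0.3 -0.6] q [-28.  21.  85.   0.  74.  71.]
rz rad 0.0032
slide after turn [0.235  0.0055 0.0716] norm 0.235
```

Call:
{"op": "jog_arm", "data": {
  "dr": [
    [0,0,0],
    [0,0,0],
    [0,0,0],
    [0,0,0],
    [0,0,0],
    [0,0,0],
    [0,0,0],
    [0,0,0],
    [0,0,0],
    [0,0,0]
  ],
  "slide": [
    [0.045,0.001,0],
    [0.045,0.001,0],
    [0.045,0.001,0],
    [0.045,0.001,0],
    [0.035,0.001,0],
    [0.016,0.001,0],
    [0,0,0.03],
    [0,0,0.04],
    [0,0,0.01],
    [0,0,0]
  ],
  "gripper": [1,1,1,1,1,1,1,1,1,1]
}}

```text
time_s: 25.65
position: [0.4542, -0.3573, 0.1106]
tool_rot: [[-0.158, -0.987, -0.002], [-0.987, 0.158, 0.002], [-0.002, 0.002, -1.0]]
ft_force: [0.9, -0.5, 0.8]
grip_width: 0.0855
```

```bash
python3 go.py .4528 -.3637 .036 -99.3
python3 - <<'E'
from rig import viewer
import cv2
im=viewer.get_image("top")["pixels"]; cv2.imwrite("pics/h_top.png",cv2.resize(im[120:300,90:270],None,fx=3,fy=3,interpolation=cv2.INTER_CUBIC))
E
```

```text
t 25.65 p [ 0.4542 -0.3573  0.1106] yaw -99.09 tilt [-0.0018  0.0023] grip 0.0855 F [ 0.9 -0.5  0.8] q [-50.  32.  81.   0.  68.  49.]
rz rad 0.0037
slide after turn [0.0066 0.0003 0.0746] norm 0.0066
```

View pics/h_top.png

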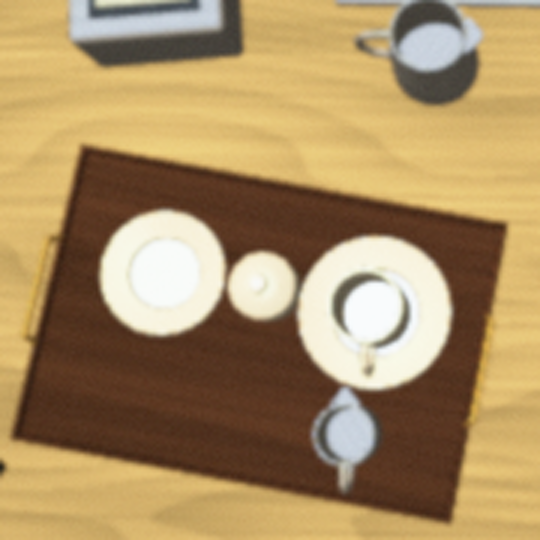

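Call:
{"op": "jog_arm", "data": {
  "dr": [
    [0,0,0],
    [0,0,0],
    [0,0,0],
    [0,0,0],
    [0,0,0],
    [0,0,0],
    [0,0,0],
    [0,0,0],
    [0,0,0],
    [0,0,0]
  ],
  "slide": [
    [0.006,0,0.01],
    [0,0,0.02],
    [0,0,0.02],
    [0,0,0.015],
    [0,0,0.007],
    [0,0,0],
    [0,0,0],
    [0,0,0],
    [0,0,0],
    [0,0,0]
  ],
  "gripper": [1,1,1,1,1,1,1,1,1,1]
}}

```text
time_s: 26.7
position: [0.4534, -0.3642, 0.0398]
tool_rot: [[-0.158, -0.987, 0.001], [-0.987, 0.158, -0.001], [0.0, -0.001, -1.0]]
ft_force: [0.9, 0.2, -0.3]
grip_width: 0.0854
```

```bash
python3 go.py .4528 -.3637 .036 -99.3
python3 - <<'E'
from rig import viewer
import cv2
im=viewer.get_image("side")["pixels"]; cv2.imwrite("pics/i_side.png",cv2.resize(im[50:200,250:390],None,fx=4,fy=4,interpolation=cv2.INTER_CUBIC))
from h import *
f=lambda x,y:(90+(x+.5)/3-.5,120+(y+.5)/3-.5)
print("sugar lid",unproj(f(262,286),.064),"jug",unproj(f(345,435),.068))
E
```

```text
t 26.7 p [ 0.4534 -0.3642  0.0398] yaw -99.12 tilt [ 0.0005 -0.0006] grip 0.0854 F [ 0.9  0.2 -0.3] q [-50.  37.  84.   0.  58.  49.]
rz rad 0.0031
slide after turn [-0.0004  0.0007  0.0038] norm 0.0008
sugar lid [0.56752683 0.24608967 0.064     ] jug [0.4379521  0.16729197 0.068     ]
```

View pics/i_side.png

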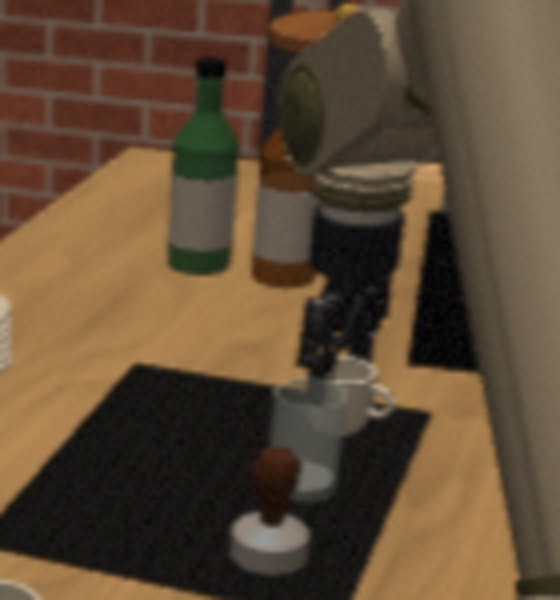

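Call:
{"op": "jog_arm", "data": {
  "dr": [
    [0,0,0],
    [0,0,0],
    [0,0,0],
    [0,0,0],
    [0,0,0],
    [0,0,0],
    [0,0,0],
    [0,0,0],
    [0,0,0],
    [0,0,0]
  ],
  "slide": [
    [0,0,0.002],
    [0,0,0],
    [0,0,0],
    [0,0,0],
    [0,0,0],
    [0,0,-0.01],
    [0,0,-0.03],
    [0,0,-0.04],
    [0,0,-0.04],
    [0,0,-0.03]
  ],
  "gripper": [1,-1,-1,-1,-1,-1,-1,-1,-1,-1],
  "force": 40
}}

```text
time_s: 27.75
position: [0.4533, -0.3641, 0.1903]
tool_rot: [[-0.158, -0.987, 0.001], [-0.987, 0.158, -0.002], [0.001, -0.002, -1.0]]
ft_force: [0.7, -0.5, -1.8]
grip_width: 0.0581
```

```bash
python3 go.py .5835 .3465 .18 -99.1
```

```text
t 27.75 p [ 0.4533 -0.3641  0.1903] yaw -99.12 tilt [ 0.0014 -0.0017] grip 0.0581 F [ 0.7 -0.5 -1.8] q [-50.  27.  74.  -0.  78.  49.]
rz rad -0.0003
slide after turn [-0.7222 -0.0161  0.0103] norm 0.7224
```

Call:
{"op": "jog_arm", "data": {
  "dr": [
    [0,0,0],
    [0,0,0],
    [0,0,0],
    [0,0,0],
    [0,0,0],
    [0,0,0],
    [0,0,0],
    [0,0,0],
    [0,0,0],
    [0,0,0]
  ],
  "slide": [
    [-0.025,-0.001,0],
    [-0.04,-0.001,0],
    [-0.045,-0.001,0],
    [-0.045,-0.001,0],
    [-0.045,-0.001,0],
    [-0.045,-0.001,0],
    [-0.045,-0.001,0],
    [-0.045,-0.001,0],
    [-0.045,-0.001,0],
    [-0.045,-0.001,0]
  ],
  "gripper": [-1,-1,-1,-1,-1,-1,-1,-1,-1,-1]
}}

```text
time_s: 28.75
position: [0.5304, 0.0558, 0.1878]
tool_rot: [[-0.159, -0.987, 0.0], [-0.987, 0.159, -0.0], [0.0, -0.0, -1.0]]
ft_force: [1.0, -0.2, -1.4]
grip_width: 0.0582
```

Call:
{"op": "jog_arm", "data": {
  "dr": [
    [0,0,0],
    [0,0,0],
    [0,0,0],
    [0,0,0],
    [0,0,0],
    [0,0,0],
    [0,0,0],
    [0,0,0],
    [0,0,0],
    [0,0,0]
  ],
  "slide": [
    [-0.045,-0.001,0],
    [-0.045,-0.001,0],
    [-0.045,-0.001,0],
    [-0.045,-0.001,0],
    [-0.045,-0.001,0],
    [-0.045,-0.001,0],
    [-0.025,0,0],
    [0,0,0],
    [0,0,0],
    [0,0,0]
  ],
  "gripper": [-1,-1,-1,-1,-1,-1,-1,-1,-1,-1]
}}

```text
time_s: 29.75
position: [0.5832, 0.3433, 0.1875]
tool_rot: [[-0.159, -0.987, -0.0], [-0.987, 0.159, -0.0], [0.0, 0.0, -1.0]]
ft_force: [-0.5, 0.2, -2.6]
grip_width: 0.0584
```

```bash
python3 go.py .5835 .3465 .047 -99.1
```

```text
t 29.75 p [0.5832 0.3433 0.1875] yaw -99.17 tilt [-0.0003 -0.0004] grip 0.0584 F [-0.5  0.2 -2.6] q [ 20.  37.  57.  -0.  86. 120.]
rz rad -0.0013
slide after turn [-0.0032  0.0002  0.1405] norm 0.0032
```

Call:
{"op": "jog_arm", "data": {
  "dr": [
    [0,0,0],
    [0,0,0],
    [0,0,0],
    [0,0,0],
    [0,0,0],
    [0,0,0],
    [0,0,0],
    [0,0,0],
    [0,0,0],
    [0,0,0]
  ],
  "slide": [
    [-0.003,0,0.02],
    [0,0,0.035],
    [0,0,0.035],
    [0,0,0.025],
    [0,0,0.015],
    [0,0,0.005],
    [0,0,0.003],
    [0,0,0],
    [0,0,0],
    [0,0,0]
  ],
  "gripper": [-1,-1,-1,-1,-1,-1,-1,-1,-1,-1]
}}

```text
time_s: 30.75
position: [0.584, 0.3473, 0.0503]
tool_rot: [[-0.159, -0.987, 0.001], [-0.987, 0.159, 0.001], [-0.001, -0.001, -1.0]]
ft_force: [-0.2, 1.2, -1.6]
grip_width: 0.0583
```

```bash
python3 go.py .5835 .3465 .045 -99.1
python3 - <<'E'
from rig import viewer
import cv2
im=viewer.get_image("side")["pixels"]; cv2.imwrite("pics/j_side.png",cv2.resize(im[160:310,140:300],None,fx=4,fy=4,interpolation=cv2.INTER_CUBIC))
E
```

```text
t 30.75 p [0.584  0.3473 0.0503] yaw -99.13 tilt [0.0014 0.0005] grip 0.0583 F [-0.2  1.2 -1.6] q [ 21.  44.  66.  -0.  70. 120.]
rz rad -0.0004
slide after turn [0.0009 0.0004 0.0053] norm 0.001
```

View pics/j_side.png

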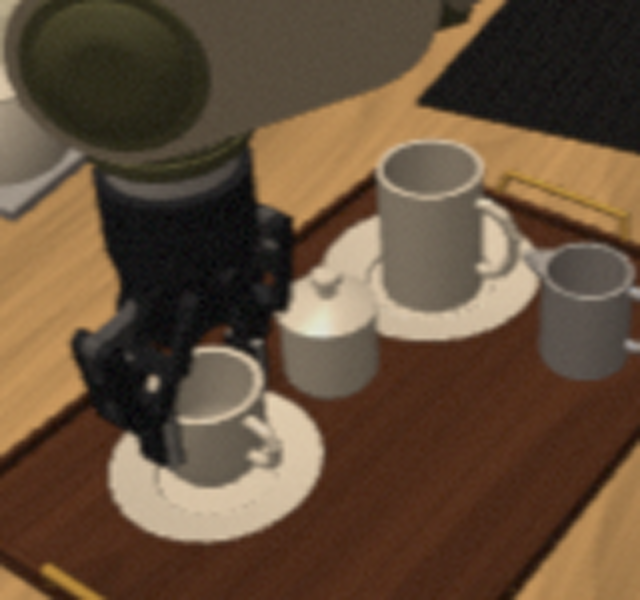

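Call:
{"op": "jog_arm", "data": {
  "dr": [
    [0,0,0],
    [0,0,0],
    [0,0,0],
    [0,0,0],
    [0,0,0],
    [0,0,0],
    [0,0,0],
    [0,0,0],
    [0,0,0],
    [0,0,0]
  ],
  "slide": [
    [0,0,0.002],
    [0,0,0.002],
    [0,0,0.001],
    [0,0,0],
    [0,0,0],
    [0,0,0],
    [0,0,0],
    [0,0,0],
    [0,0,0],
    [0,0,0]
  ],
  "gripper": [-1,-1,-1,-1,-1,-1,0.65,0.65,0.65,0.65]
}}

```text
time_s: 31.8
position: [0.5838, 0.3473, 0.0445]
tool_rot: [[-0.158, -0.987, 0.0], [-0.987, 0.158, 0.0], [-0.0, -0.0, -1.0]]
ft_force: [-0.6, -0.0, -1.1]
grip_width: 0.0705
```

Call:
{"op": "jog_arm", "data": {
  "dr": [
    [0,0,0],
    [0,0,0],
    [0,0,0],
    [0,0,0],
    [0,0,0],
    [0,0,0],
    [0,0,0],
    [0,0,0],
    [0,0,0],
    [0,0,0]
  ],
  "slide": [
    [0,0,-0.015],
    [0,0,-0.03],
    [0,0,-0.045],
    [0,0,-0.045],
    [0,0,0],
    [0.025,0,0],
    [0.045,0,0],
    [0.045,0,0],
    [0.045,0,0],
    [0.045,0,0]
  ],
  "gripper": [0.65,0.65,0.65,1,1,1,1,1,1,1]
}}

```text
time_s: 32.8
position: [0.5507, 0.1433, 0.1802]
tool_rot: [[-0.158, -0.987, 0.001], [-0.987, 0.158, -0.0], [-0.0, -0.001, -1.0]]
ft_force: [0.7, 0.0, 0.0]
grip_width: 0.0854
```

```bash
python3 go.py .4531 -.2438 .19 -99.1
```

```text
t 32.8 p [0.5507 0.1433 0.1802] yaw -99.1 tilt [ 0.0011 -0.    ] grip 0.0854 F [0.7 0.  0. ] q [  3.  27.  77.  -0.  76. 102.]
rz rad -0.0
slide after turn [ 0.3977  0.0351 -0.0098] norm 0.3992
```

Call:
{"op": "jog_arm", "data": {
  "dr": [
    [0,0,0],
    [0,0,0],
    [0,0,0],
    [0,0,0],
    [0,0,0],
    [0,0,0],
    [0,0,0],
    [0,0,0],
    [0,0,0],
    [0,0,0]
  ],
  "slide": [
    [0.045,0.004,0],
    [0.045,0.004,0],
    [0.045,0.004,0],
    [0.045,0.004,0],
    [0.045,0.004,0],
    [0.045,0.004,0],
    [0.045,0.004,0],
    [0.045,0.004,0],
    [0.033,0.003,0],
    [0,0,0]
  ],
  "gripper": [1,1,1,1,1,1,1,1,1,1]
}}

```text
time_s: 33.8
position: [0.4536, -0.2412, 0.1799]
tool_rot: [[-0.163, -0.987, 0.001], [-0.987, 0.163, -0.002], [0.001, -0.001, -1.0]]
ft_force: [-0.3, 0.5, -0.2]
grip_width: 0.0853
```

```bash
python3 go.py .4531 -.2438 .052 -99.1
python3 - <<'E'
from rig import viewer
import cv2
im=viewer.get_image("top")["pixels"]; cv2.imwrite("pics/k_top.png",cv2.resize(im[170:290,95:265],None,fx=4,fy=4,interpolation=cv2.INTER_CUBIC))
E
```

```text
t 33.8 p [ 0.4536 -0.2412  0.1799] yaw -99.37 tilt [ 0.0009 -0.0016] grip 0.0853 F [-0.3  0.5 -0.2] q [-41.  21.  86.  -0.  72.  58.]
rz rad -0.0047
slide after turn [0.0026 0.     0.1279] norm 0.0026
```

View pics/k_top.png

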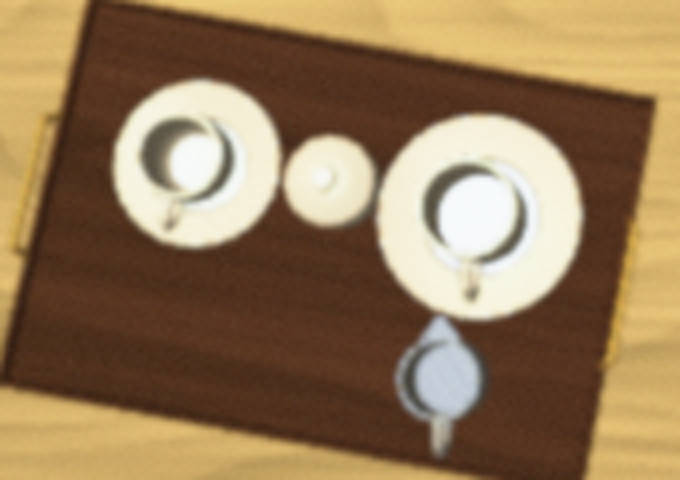

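Call:
{"op": "jog_arm", "data": {
  "dr": [
    [0,0,0],
    [0,0,0],
    [0,0,0],
    [0,0,0],
    [0,0,0],
    [0,0,0],
    [0,0,0],
    [0,0,0],
    [0,0,0],
    [0,0,0]
  ],
  "slide": [
    [0.002,0,0.03],
    [0,0,0.035],
    [0,0,0.03],
    [0,0,0.02],
    [0,0,0.01],
    [0,0,0],
    [0,0,0],
    [0,0,0],
    [0,0,0],
    [0,0,0]
  ],
  "gripper": [1,1,1,1,1,1,1,1,1,1]
}}

```text
time_s: 34.85
position: [0.4542, -0.2397, 0.0549]
tool_rot: [[-0.159, -0.987, 0.001], [-0.987, 0.159, -0.001], [0.001, -0.001, -1.0]]
ft_force: [0.2, -0.6, 0.3]
grip_width: 0.0852
```

```bash
python3 go.py .4531 -.2438 .052 -99.1
python3 - <<'E'
from rig import viewer
import cv2
im=viewer.get_image("side")["pixels"]; cv2.imwrite("pics/l_side.png",cv2.resize(im[50:200,250:390],None,fx=4,fy=4,interpolation=cv2.INTER_CUBIC))
E
```

```text
t 34.85 p [ 0.4542 -0.2397  0.0549] yaw -99.12 tilt [ 0.0009 -0.0007] grip 0.0852 F [ 0.2 -0.6  0.3] q [-41.  31.  95.   0.  54.  58.]
rz rad -0.0004
slide after turn [0.0042 0.0005 0.0029] norm 0.0042
```

View pics/l_side.png

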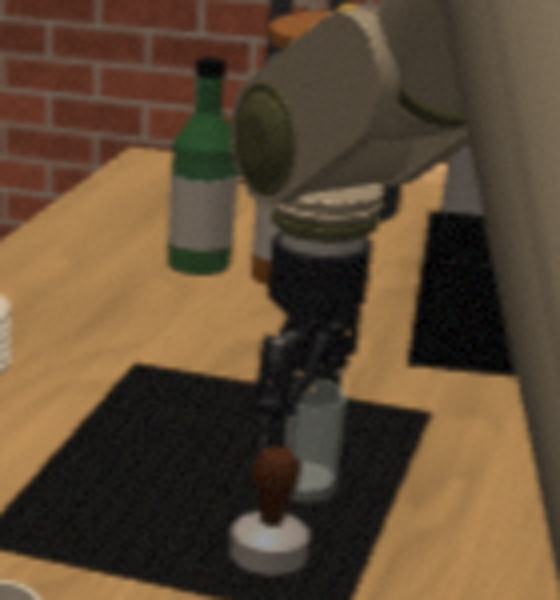

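Call:
{"op": "jog_arm", "data": {
  "dr": [
    [0,0,0],
    [0,0,0],
    [0,0,0],
    [0,0,0],
    [0,0,0],
    [0,0,0],
    [0,0,0],
    [0,0,0],
    [0,0,0],
    [0,0,0]
  ],
  "slide": [
    [0.004,0,0],
    [0,0,0],
    [0,0,0],
    [0,0,0],
    [0,0,0],
    [0,0,-0.01],
    [0,0,-0.025],
    [0,0,-0.035],
    [0,0,-0.035],
    [0,0,-0.03]
  ],
  "gripper": [1,-1,-1,-1,-1,-1,-1,-1,-1,-1]
}}

```text
time_s: 35.9
position: [0.4533, -0.2433, 0.1916]
tool_rot: [[-0.158, -0.987, 0.001], [-0.987, 0.158, -0.0], [0.0, -0.001, -1.0]]
ft_force: [0.4, 0.0, -1.7]
grip_width: 0.0562
```

```bash
python3 go.py .4834 .3635 .18 -99.1
```

```text
t 35.9 p [ 0.4533 -0.2433  0.1916] yaw -99.11 tilt [ 0.0007 -0.0004] grip 0.0562 F [ 0.4  0.  -1.7] q [-41.  21.  85.   0.  74.  58.]
rz rad -0.0002
slide after turn [-0.6039  0.0662  0.0116] norm 0.6075
```

Call:
{"op": "jog_arm", "data": {
  "dr": [
    [0,0,0],
    [0,0,0],
    [0,0,0],
    [0,0,0],
    [0,0,0],
    [0,0,0],
    [0,0,0],
    [0,0,0],
    [0,0,0],
    [0,0,0]
  ],
  "slide": [
    [-0.025,0.003,0],
    [-0.04,0.004,0],
    [-0.045,0.005,0],
    [-0.045,0.005,0],
    [-0.045,0.005,0],
    [-0.045,0.005,0],
    [-0.045,0.005,0],
    [-0.045,0.005,0],
    [-0.045,0.005,0],
    [-0.045,0.005,0]
  ],
  "gripper": [-1,-1,-1,-1,-1,-1,-1,-1,-1,-1]
}}

```text
time_s: 36.9
position: [0.4738, 0.1855, 0.1898]
tool_rot: [[-0.158, -0.987, -0.0], [-0.987, 0.158, 0.0], [-0.0, 0.0, -1.0]]
ft_force: [1.1, -0.0, -2.3]
grip_width: 0.0558
```

Call:
{"op": "jog_arm", "data": {
  "dr": [
    [0,0,0],
    [0,0,0],
    [0,0,0],
    [0,0,0],
    [0,0,0],
    [0,0,0],
    [0,0,0],
    [0,0,0],
    [0,0,0],
    [0,0,0]
  ],
  "slide": [
    [-0.045,0.005,0],
    [-0.045,0.005,0],
    [-0.045,0.005,0],
    [-0.03,0.003,0],
    [-0.014,0.002,0],
    [0,0,0],
    [0,0,0],
    [0,0,0],
    [0,0,0],
    [0,0,0]
  ],
  "gripper": [-1,-1,-1,-1,-1,-1,-1,-1,-1,-1]
}}

```text
time_s: 37.9
position: [0.4832, 0.3627, 0.1895]
tool_rot: [[-0.16, -0.987, 0.0], [-0.987, 0.16, -0.0], [0.0, -0.0, -1.0]]
ft_force: [-0.6, -0.1, -1.1]
grip_width: 0.0562
```

```bash
python3 go.py .4834 .3635 .055 -99.1
```

```text
t 37.9 p [0.4832 0.3627 0.1895] yaw -99.18 tilt [ 0.0001 -0.    ] grip 0.0562 F [-0.6 -0.1 -1.1] q [ 26.  30.  70.  -0.  80. 125.]
rz rad -0.0014
slide after turn [-9.000e-04 -1.000e-04  1.345e-01] norm 0.0009
```

Call:
{"op": "jog_arm", "data": {
  "dr": [
    [0,0,0],
    [0,0,0],
    [0,0,0],
    [0,0,0],
    [0,0,0],
    [0,0,0],
    [0,0,0],
    [0,0,0],
    [0,0,0],
    [0,0,0]
  ],
  "slide": [
    [-0.001,0,0.02],
    [0,0,0.035],
    [0,0,0.035],
    [0,0,0.02],
    [0,0,0.012],
    [0,0,0.006],
    [0,0,0.003],
    [0,0,0],
    [0,0,0],
    [0,0,0]
  ],
  "gripper": [-1,-1,-1,-1,-1,-1,-1,-1,-1,-1]
}}

```text
time_s: 38.9
position: [0.4835, 0.3646, 0.0591]
tool_rot: [[-0.158, -0.987, 0.001], [-0.987, 0.158, 0.001], [-0.001, -0.001, -1.0]]
ft_force: [-0.0, 0.2, -1.3]
grip_width: 0.0558
```

```bash
python3 go.py .4834 .3635 .055 -99.1
python3 - <<'E'
from rig import viewer
import cv2
im=viewer.get_image("side")["pixels"]; cv2.imwrite("pics/m_side.png",cv2.resize(im[190:340,140:300],None,fx=4,fy=4,interpolation=cv2.INTER_CUBIC))
E
```

```text
t 38.9 p [0.4835 0.3646 0.0591] yaw -99.12 tilt [0.0013 0.0006] grip 0.0558 F [-0.   0.2 -1.3] q [ 26.  38.  79.   0.  63. 125.]
rz rad -0.0003
slide after turn [ 0.0011 -0.0001  0.0041] norm 0.0011
```

View pics/m_side.png

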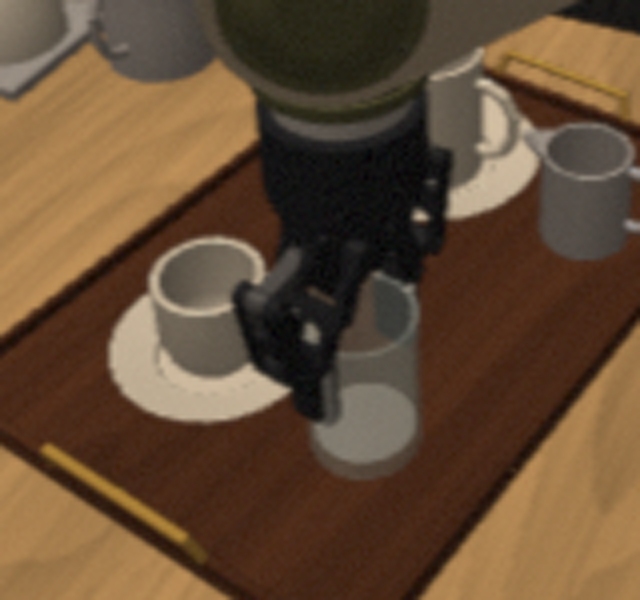

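Cup and glass are upright; the glass sits just above the tray in front of the small saucer. Lower the last 3 mm and release.

Call:
{"op": "jog_arm", "data": {
  "dr": [
    [0,0,0],
    [0,0,0],
    [0,0,0],
    [0,0,0],
    [0,0,0],
    [0,0,0],
    [0,0,0],
    [0,0,0],
    [0,0,0],
    [0,0,0]
  ],
  "slide": [
    [0,0,0.002],
    [0,0,0.001],
    [0,0,0.0005],
    [0,0,0],
    [0,0,0],
    [0,0,0],
    [0,0,0],
    [0,0,0],
    [0,0,0],
    [0,0,0]
  ],
  "gripper": [-1,-1,-1,-1,-1,-1,0.65,0.65,0.65,0.65]
}}

```text
time_s: 39.95
position: [0.4832, 0.3644, 0.055]
tool_rot: [[-0.159, -0.987, 0.0], [-0.987, 0.159, 0.0], [-0.0, -0.0, -1.0]]
ft_force: [0.4, 0.0, 0.8]
grip_width: 0.0706
```

Call:
{"op": "jog_arm", "data": {
  "dr": [
    [0,0,0],
    [0,0,0],
    [0,0,0],
    [0,0,0],
    [0,0,0],
    [0,0,0],
    [0,0,0],
    [0,0,0],
    [0,0,0],
    [0,0,0]
  ],
  "slide": [
    [0,0,-0.015],
    [0,0,-0.03],
    [0,0,-0.045],
    [0,0,-0.045],
    [0,0,0],
    [0.03,0,0],
    [0.045,0,0],
    [0.045,0,0],
    [0.045,0,0],
    [0.045,0,0]
  ],
  "gripper": [0.65,0.65,0.65,1,1,1,1,1,1,1]
}}

```text
time_s: 40.95
position: [0.4492, 0.1556, 0.1896]
tool_rot: [[-0.158, -0.987, 0.0], [-0.987, 0.158, -0.0], [0.0, -0.0, -1.0]]
ft_force: [1.4, -1.0, -0.4]
grip_width: 0.0854
```

Call:
{"op": "jog_arm", "data": {
  "dr": [
    [0,0,0],
    [0,0,0],
    [0,0,0],
    [0,0,0],
    [0,0,0],
    [0,0,0],
    [0,0,0],
    [0,0,0],
    [0,0,0],
    [0,0,0]
  ],
  "slide": [
    [0.045,0,0],
    [0.045,0,0],
    [0.045,0,0],
    [0.045,0,0],
    [0.045,0,0],
    [0.03,0,0],
    [0,0,0],
    [0,0,0],
    [0,0,0],
    [0,0,0]
  ],
  "gripper": [1,1,1,1,1,1,1,1,1,1]
}}

```text
time_s: 41.95
position: [0.4095, -0.0938, 0.1898]
tool_rot: [[-0.157, -0.988, -0.0], [-0.988, 0.157, 0.0], [-0.0, 0.0, -1.0]]
ft_force: [-0.3, -0.0, 1.1]
grip_width: 0.0857
```

```bash
python3 go.py
python3 - <<'E'
from rig import viewer
from h import *
Q={"mug":(.5494,.1501,.033,.011,.088),"cup":(.5837,.3474,.03,.011,.056),"sugar":(.5666,.2481,.0295,.006,.058),"jug":(.4393,.1677,.027,.006,.062),"glass":(.4834,.3635,.029,.006,.085),"ls":(.5494,.1501,.07,.006,.015),"ss":(.5837,.3474,.0575,.006,.014),"tamper":(.4463,-.1273,.029,.008,.006)}
for n,(x0,y0,x1,y1) in dict(top=(90,165,265,300),side=(140,170,330,330)).items():
    im=viewer.get_image(n)["pixels"]; cv2.imwrite(f"pics/fin_{n}.png",im); k=4
    c=cv2.resize(im[y0:y1,x0:x1],None,fx=k,fy=k,interpolation=cv2.INTER_CUBIC); cv2.imwrite(f"pics/n_{n}.png",c)
    for m,(x,y,r,z,h) in Q.items():
        t=np.linspace(0,2*np.pi,60); p=proj(np.c_[x+r*np.cos(t),y+r*np.sin(t),0*t+z+h],n); cv2.polylines(c,[((p-[x0,y0]+.5)*k).astype(int)],True,(0,0,255),1)
    cv2.imwrite(f"pics/o_{n}.png",c)
E
```

```text
t 41.95 p [ 0.4095 -0.0938  0.1898] yaw -99.03 tilt [-0.      0.0001] grip 0.0857 F [-0.3 -0.   1.1] q [-29.  12.  99.   0.  70.  70.]
```

View pics/o_top.png

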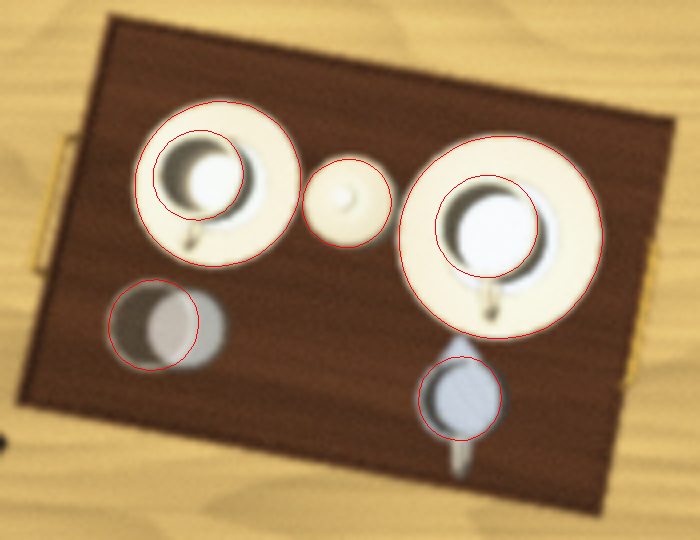

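View pics/o_side.png

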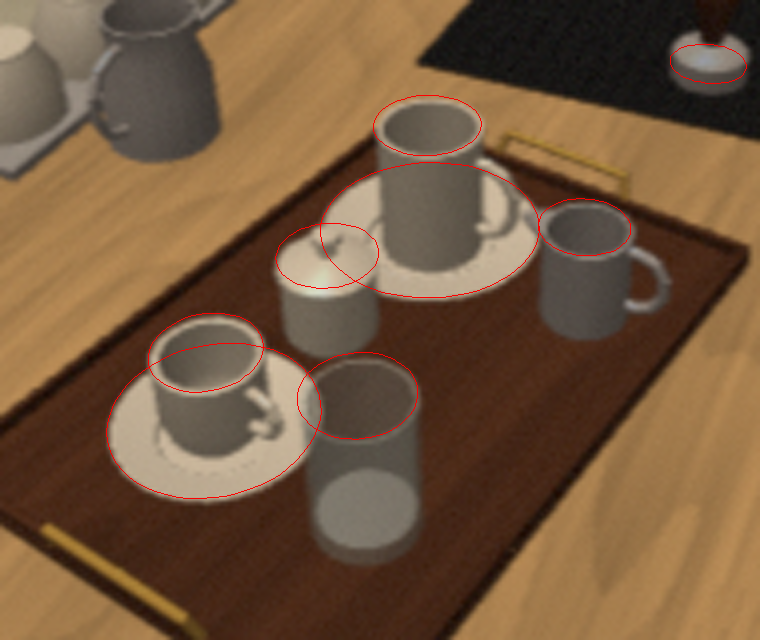

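View pics/fin_top.png

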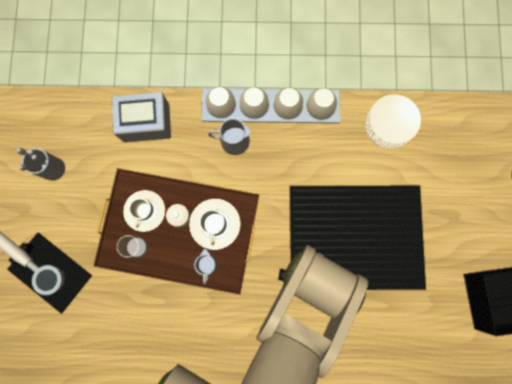

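```bash
python3 -c "
from rig import env; print(env.close_job())"
```

```text
the job is handed in; nothing more can be done
None
```

The tray is laid and the job was handed in at about 42 s of the 136 s allowed. No verdict came back, so what follows rests on my own checks of the pictures.

| Piece | Where it stands | Last check |
|---|---|---|
| Mug | middle of the large saucer | side view about 2 mm off centre |
| Espresso cup | middle of the small saucer | within about 3 mm |
| Milk jug | in front of the large saucer | measured about 1.5 mm from the target |
| Water glass | in front of the small saucer | within about 3 mm |
| Sugar pot | midway between the saucers | measured about 2 mm from the target |

- **Final pictures:** I drew the intended outlines over the last top and side views. All five pieces stood upright, and the saucers lay on their starting outlines.
- **Tamper and steaming pitcher:** In the final side view, the tamper's disc was offset from its drawn outline by the same small amount as at the start. The pitcher was at the same pixels as before. The arm touched neither of them.
- **Gripper at hand-in:** It was open, about 18 cm above the table and clear of everything.
- **One check that disagreed:** My first top-view reading of the mug rim put it about 14 mm off centre. Shadows on the white saucer had made the rim hard to read. The side view and a second look at the top picture both gave about 2–3 mm, so I left the mug where it was.

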